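# Put the stray die away and swing the checker tray's lid home

### The arm

A 6-joint arm with a two-finger parallel gripper is mounted at the origin on the work surface. World frame = base frame: x ahead of the robot, y to its left, z up, the work surface at z = 0. Lengths are in m, angles in degrees, forces in N, time in s.
With the tool pointing down it reaches from about 0.4 to 0.925 m from the base axis. Payload 12.5 kg.
Tool frame: the origin (TCP) lies at the very end of the fingers, on their centre line; the grasp point (between the pads) lies 19 mm behind it; z points along the fingers, y is the direction in which the jaws open and shut (so a half turn about z gives the same grasp; the last joint's range is limited). The gripper opens to 95 mm and grips with 3 to 60 N. Pads are 20 mm wide; open, the fingers measure 119 mm over their backs; the gripper's body (75 mm by 180 mm) begins 59 mm behind the grasp point.
Start: joints at [63.449, 28.126, 89.318, -0, 62.55, -6.05], TCP at [0.219, 0.585, 0.215] pointing down, gripper open.
Joint ranges: [-177.58, 177.58], [-47.91, 125.51], [2.72, 160], [-65.01, 245.01], [3.68, 167.84], [-153.87, 153.87]. Speed limits (degrees/s): [127.2, 127.2, 159.86, 180, 180, 180].

### API

Orientations are given as [roll, pitch, yaw] about the fixed x, y, z axes, in that order (R = Rz(yaw) Ry(pitch) Rx(roll)).
In Python, from cell import sensors, cams, hand_in gives the robot as it stands.
- The arm moves only by the tool play_rows, never from a script. Its argument "steps" is text: rows parted by semicolons, each of 7 numbers parted by spaces: the shift along the tool's x, y, z in cm, then the turn, a rotation vector about the tool's x, y, z in rad, then the closure, from 0 (fully open) to 1 (shut). In form: x y z wx wy wz claw; .... A call has 1 to 20 rows; each row is the pose to reach, as a shift and turn from the pose commanded when the call began, along the tool's axes at that moment; what a row does not reach only later rows make up. A row lasts 1/12 s, in which the tool goes at most 41.7 mm and 7.16 degrees, less where a joint would pass 70% of its speed; a pose out of reach is approached as far as the arm can. A call with a gripper value outside its range is refused whole. The fingers move at their own pace and stop on an object; the grip force is fixed at half the most. Time passes only in rows, so rows that repeat a pose let the fingers close. It gives the time, the measured TCP pose, the force and the opening at its end, in the units of the state.
- sensors.get_obs(): the state, without advancing time (a new reading comes with each control period).
- cams.grab_frame(name): name is "scene" or "top" or "wrist"; returns a dict with "frame" (384x512x3 uint8, red, green, blue), "K" (3x3 intrinsics, pixels), "extrinsics" (4x4, takes a point from camera to world coordinates). Camera axes: x right, y up, looking along -z (the intrinsics and any distortion apply to the point x, -y, -z); pixel columns grow to the right and rows downward; lengths in m; the calibration is good to about 2 mm. A picture is of the moment at which its call begins. There is no depth.
- hand_in(): hands the job in, once; it reports no verdict.
The state is a dict: "time_s": time; "joint_positions": joint angles; "joint_vel": joint speeds; "tau": joint torques, N m; "tcp_pos": TCP position; "tcp_rot": TCP orientation; "force": force on the tool from outside, world axes, zero at the start; "torque": the same for the moment, N m; "grip_width": opening from 0.0 (shut) to 1.0 (fully open).
Only numpy, scipy, OpenCV 4.12 (cv2) and the standard library are available. Lean on these libraries where they do the work, as an engineer would, in place of code of your own. Each camera call takes 0.05 s, during which the arm holds its last target.

### The job

Put the stray die into the dice well of the checker tray beside its twin, then close the tray: push the open lid near its free corner so that it swings round on its pin, and ease it on by feel until the ball catch clicks up into the hole in the lid. Do not force the lid past its catch or ever push it with more than 12 N, and leave the tower, the tea glass and the bell where they stand.

Things in the scene. Friction and masses are not known exactly. Their poses are not given: they have to be found in the camera images.
- tray: Wooden checker tray fixed on rubber feet, 204 x 84 mm, rim 40 mm high; origin under its centre, x along its length (pin end -x, dice well end +x), y towards the side to which the lid opens. Two rows of checkers fill the -x part; the well is at the +x end, closed off by a 12 mm thick end block.
- pin (a point): Fixed brass pivot pin of the lid, at tray x -95, y -24 mm; the point is on its axis, 48 mm above the table (top face of the lid is at 47 mm, the domed head rises to 51 mm). Axes as the tray's.
- well (a point): Centre of the lined floor of the dice well, 16 mm above the table. The well is 50 mm (tray x) by 72 mm (tray y) and 24 mm deep from the rim. The twin die lies in its +y half; the -y half is free. Axes as the tray's.
- lid (a joint): Heading of the swing lid against the tray's line, rad: 0 = lies straight over the tray, grows anticlockwise from above as it opens towards tray +y (0.8 to 1.15 at the start). Can turn from -0.35 to 1.6, stiffly (2 to 3 N at the free corner, stays where left). Home lies between -10 and +9 mm at the free end (-0.052 to 0.047 rad); where exactly differs each time and must be felt.
- lid_corner (a point): Free corner of the lid to push near: 204 mm along the lid and 84 mm across from the pin, at mid-thickness (44 mm up). Site x runs along the lid away from the pin, y across towards the pushed long edge. The lid is a 6 mm board (41 to 47 mm up), from 9 mm behind the pin to 204 mm, from -29 to +84 mm across; shut, it overhangs the tray's long sides by 11 mm (-y) and 18 mm (+y).
- lid_hole (a point): Brass-framed catch hole through the lid, 191 mm along the lid from the pin and in line with it, 10 mm along by 7.4 mm across the lid; the point is at the lid's top face. The lid's leading (-y) edge is bevelled underneath in line with the hole, so that it rides over the ball.
- catch (a joint): Depth (m) of the sprung 8 mm brass ball in the rim of the tray's end block: 0 = up, 0.0012 to 0.002 = held down by the lid (reading noise 0.3 mm). Up before the lid reaches it, and again once it clicks into the hole. Felt at the free corner: 2 to 3 N at first, 4 to 6 N as the bevel climbs the ball (24 to 12 mm before home), 3 N, a drop at the click, then a sudden rise; beyond 12 N the ball is forced out.
- stray_die_center (a point): Centre of the stray red die, a 16 mm cube of 11 g lying on the table to the right of the tray, 8 mm up. Axes along its faces.
- twin_die_center (a point): Centre of the other 16 mm red die, already in the +y half of the well, 24 mm above the table.
- dice_tower: Black plastic dice tower of three stacked tiers, 86 x 160 mm foot, 157 mm tall, loose; origin under the tower's centre, its low catch tray on -x. Leave it alone.
- tea_glass: Empty tulip-shaped tea glass, 80 mm tall, 56 mm across the rim, loose; origin under its centre. Fragile: leave it alone.
- bell: Chrome press-button bell, 86 mm across, 60 mm tall, loose; origin under its centre. Leave it alone.
Mind the look-alikes: they are no part of the job. Of the things that look like the tray, the middle-sized one is meant.

How it is judged (in metres and radians):
On the way, in this order (a step that is already met when the one before it is completed fails the run):
1. the stray die lies in the dice well, let go (x of stray_die_center in the frame of well between -0.025 and 0.025 m and y of stray_die_center in the frame of well between -0.036 and 0.036 m and z of stray_die_center in the frame of well below 0.014 m and contact force between the fingers and stray_die below 0.05 N and linear speed of stray_die below 0.05 m/s), for 0.2 s.
2. the lid is over the tray with the catch ball up in its hole (value of joint lid between -0.06 and 0.05 rad and value of joint catch below 0.0008 m), for 0.2 s.
At the end, for the whole second after the job is handed in: Both dice lie on the floor of the dice well, the lid is at rest near the tray's line (between -0.06 and 0.05 rad) with the catch ball up in its hole (ball less than 0.8 mm down), the tea glass stands upright, and the robot has let go (all of step 2 and x of stray_die_center in the frame of well between -0.025 and 0.025 m and y of stray_die_center in the frame of well between -0.036 and 0.036 m and z of each of stray_die_center, twin_die_center in the frame of well below 0.014 m and x of twin_die_center in the frame of well between -0.025 and 0.025 m and y of twin_die_center in the frame of well between -0.036 and 0.036 m and velocity of joint lid between -0.02 and 0.02 rad/s and angle between tea_glass's own z axis and vertical below 0.15 rad); the robot touches nothing.
It fails at once if the lid is pushed with more than 12 N (contact force between any of the fingers, the arm and lid above 12 N).
It fails at once if the tea glass is shifted by more than 15 mm (distance of tea_glass from where it was at the start of the episode above 0.015 m).
It fails at once if the bell is shifted by more than 15 mm (distance of bell from where it was at the start of the episode above 0.015 m).
It fails at once if the dice tower is shifted by more than 15 mm (distance of dice_tower from where it was at the start of the episode above 0.015 m).
It also fails if it takes over 67 s, if anything falls off the work surface, if the arm or the gripper's body presses on something with over 40 N, if the wrist force passes 120 N, or if a joint passes its speed limit or range.

## Working session

There is one attempt and no reset: what is moved stays moved. The work goes in short steps, Python scripts to look and compute and a tool call to move; the robot and the scene stay as the last step left them, time stands still between calls to the robot, and variables do not carry over. Pictures are saved under pics/ and viewed, and the job is handed in when it is done.

Besides the shell and the picture viewer there is one more tool, called after ">>>" in YAML: its name, and indented under it one key for each argument. play_rows: Moves the arm, as the interface text tells. Its arguments: {"type":"object","properties":{"steps":{"type":"string"}},"required":["steps"]}

```bash
mkdir -p pics; ls; cat > h.py <<'E'
import numpy as np,cv2
from cell import sensors,cams,hand_in
def grab(n,save=None):
    f=cams.grab_frame(n)
    if save: cv2.imwrite('pics/'+save,f['frame'][:,:,::-1])
    return f
E
python3 - <<'E'
from h import *
import pickle
for n in ['scene','top','wrist']:
    f=grab(n,n+'0.png'); pickle.dump(f,open(n+'0.pkl','wb'))
    print(n,f.keys(),f['K'].tolist(),np.round(f['extrinsics'],4).tolist())
print(sensors.get_obs())
E
```

```text
pics
scene dict_keys(['frame', 'K', 'extrinsics']) [[382.8789850914308, 0.0, 257.98771798781195], [0.0, 382.8789850914308, 193.37769991911452], [0.0, 0.0, 1.0]] [[0.5328, -0.7332, 0.4224, 1.0534], [0.8462, 0.4606, -0.2679, -0.3155], [0.0019, 0.5002, 0.8659, 0.9699], [0.0, 0.0, 0.0, 1.0]]
top dict_keys(['frame', 'K', 'extrinsics']) [[498.0802259901274, 0.0, 250.58469125733225], [0.0, 498.0802259901274, 195.41996515551025], [0.0, 0.0, 1.0]] [[-0.0293, 0.9891, -0.1443, 0.3838], [-0.9995, -0.0308, -0.0088, -0.0404], [-0.0132, 0.144, 0.9895, 1.7574], [0.0, 0.0, 0.0, 1.0]]
wrist dict_keys(['frame', 'K', 'extrinsics']) [[315.3766203049939, 0.0, 250.82658512197025], [0.0, 315.3766203049939, 191.6483185041254], [0.0, 0.0, 1.0]] [[0.3502, -0.904, -0.2453, 0.1501], [0.9367, 0.3375, 0.0935, 0.6115], [-0.0017, -0.2625, 0.9649, 0.3847], [0.0, 0.0, 0.0, 1.0]]
{'time_s': 0.15, 'joint_positions': array([ 6.34466059e+01,  2.81550944e+01,  8.93432067e+01,  1.92651779e-04,
        6.25517139e+01, -6.05138540e+00]), 'joint_vel': array([ 0.02979395, -0.14102114, -0.10670279,  0.008698  ,  0.0749438 ,
       -0.03417127]), 'tau': array([ 1.05419022e-03, -6.12894273e+01, -2.58274233e+01,  6.92273607e-02,
        4.73622826e-02, -4.75504999e-05]), 'tcp_pos': array([0.21879883, 0.58523901, 0.21420151]), 'tcp_rot': array([-1.79950282e+02, -5.44253642e-03,  1.59497900e+02]), 'force': array([ 0.04339226, -0.60017195, -0.00732271]), 'torque': array([-0.03810215, -0.00326336, -0.00469469]), 'grip_width': 1.0011593024476355}
```

View pics/top0.png

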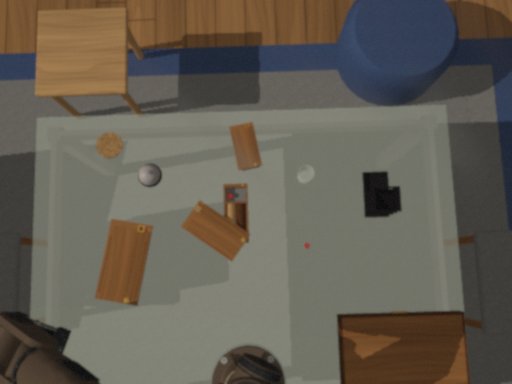

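View pics/scene0.png

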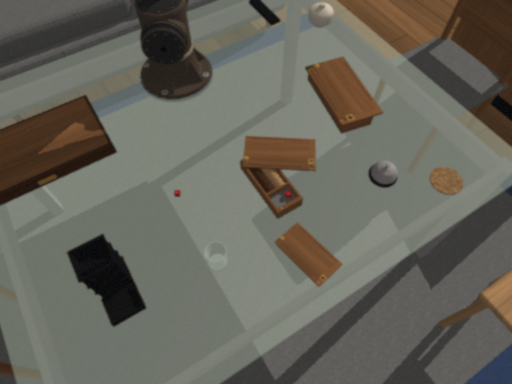

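View pics/wrist0.png

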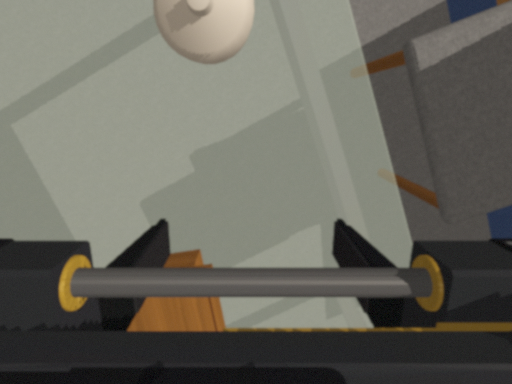

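```bash
python3 - <<'E'
import cv2
a=cv2.imread('pics/top0.png')[110:310,90:330];cv2.imwrite('pics/t1.png',cv2.resize(a[60:160,80:240],None,fx=5,fy=5,interpolation=cv2.INTER_CUBIC))
a=cv2.imread('pics/scene0.png')[120:230,160:330];cv2.imwrite('pics/s1.png',cv2.resize(a,None,fx=4.7,fy=4.7,interpolation=cv2.INTER_CUBIC))
E
```

```text
(no output)
```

View pics/t1.png

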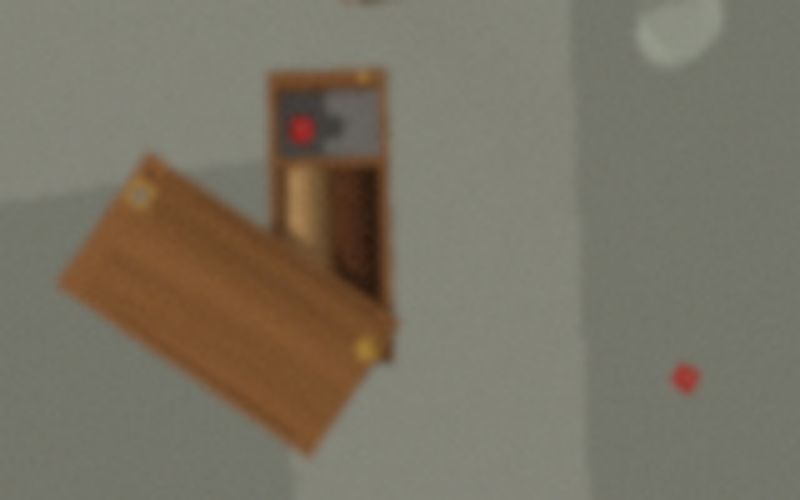

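View pics/s1.png

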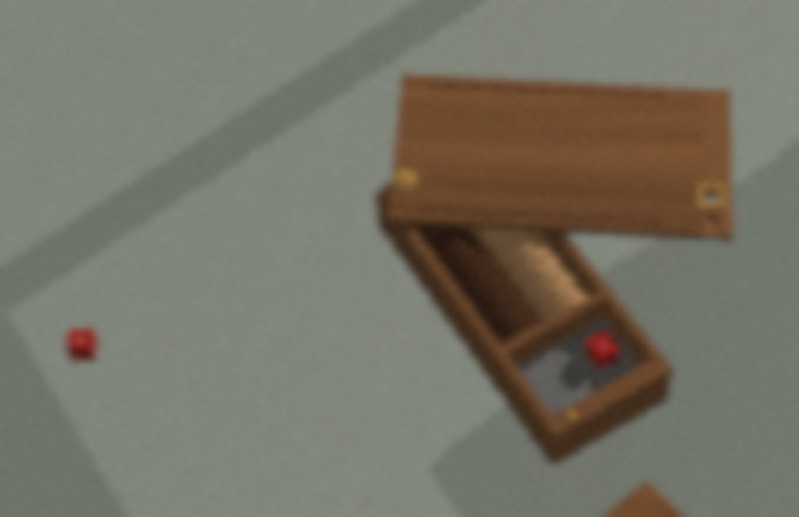

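```bash
cat >> h.py <<'E'
def ray(f,u,v):
    K=f['K'];E=f['extrinsics']
    d=E[:3,:3]@np.array([(u-K[0,2])/K[0,0],-(v-K[1,2])/K[1,1],-1.]);return E[:3,3],d/np.linalg.norm(d)
def plane(f,u,v,z):
    o,d=ray(f,u,v);return o+d*(z-o[2])/d[2]
def tri(f1,p1,f2,p2):
    A=np.zeros((3,3));b=np.zeros(3)
    for f,p in((f1,p1),(f2,p2)):
        o,d=ray(f,*p);M=np.eye(3)-np.outer(d,d);A+=M;b+=M@o
    return np.linalg.solve(A,b)
def proj(f,P):
    E=f['extrinsics'];c=E[:3,:3].T@(np.asarray(P)-E[:3,3]);K=f['K']
    return K[0,0]*c[0]/-c[2]+K[0,2],K[1,1]*-c[1]/-c[2]+K[1,2]
E
python3 - <<'E'
from h import *
import pickle
T=pickle.load(open('top0.pkl','rb'));S=pickle.load(open('scene0.pkl','rb'))
ct=lambda x,y:((x+.5)/5-.5+170,(y+.5)/5-.5+170)
cs=lambda x,y:((x+.5)/4.7-.5+160,(y+.5)/4.7-.5+120)
for n,t,s,z in [('pin',(366,349),(406,179),.050),('hole',(139,194),(711,195),.047),('stray',(685,378),(81,343),.012),('twin',(302,130),(602,348),.028),('ball',(365,76),(573,414),.041),
 ('cornfar',(58,284),(730,92),.047),('cornnear',(308,456),(403,75),.047),('lead',(150,153),(731,238),.047),('trayTL',(269,71),(669,370),.04),('trayTR',(387,70),(553,445),.04)]:
    t=ct(*t);s=cs(*s)
    print(n,np.round(plane(T,*t,z)*1e3,1),np.round(plane(S,*s,z)*1e3,1),'tri',np.round(tri(T,t,S,s)*1e3,1))
for n,f in(('T',T),('S',S)):
    h=cv2.cvtColor(f['frame'],cv2.COLOR_RGB2HSV);m=(((h[...,0]<8)|(h[...,0]>172))&(h[...,1]>140)&(h[...,2]>80)).astype(np.uint8)
    _,_,st,c=cv2.connectedComponentsWithStats(m);print(n,st[1:].tolist(),np.round(c[1:],1).tolist())
    for k in range(1,len(c)):
      if 3<st[k][4]<200: print(np.round(plane(f,*c[k],.013 ),4))
x0,y0=300,238
a=T['frame'][235:256,297:318][:,:,::-1];cv2.imwrite('pics/d1.png',cv2.resize(a,None,fx=20,fy=20,interpolation=cv2.INTER_CUBIC))
a=S['frame'][183:203,168:188][:,:,::-1];cv2.imwrite('pics/d2.png',cv2.resize(a,None,fx=20,fy=20,interpolation=cv2.INTER_CUBIC))
E
```

```text
pin [481.7   5.9  50. ] [483.6   3.7  50. ] tri [481.6   5.5  46.5]
hole [593.6 160.3  47. ] [593.1 159.3  47. ] tri [593.3 159.8  47. ]
stray [ 457.  -214.9   12. ] [ 459.  -216.4   12. ] tri [ 457.1 -215.6    8.7]
twin [637.7  47.3  28. ] [639.5  46.9  28. ] tri [638.2  47.7  25.4]
ball [672.5   1.7  41. ] [672.9   2.4  41. ] tri [672.7   2.   41. ]
cornfar [532.9 217.   47. ] [534.3 217.4  47. ] tri [533.3 217.7  45.7]
cornnear [410.3  47.5  47. ] [410.3  45.9  47. ] tri [410.   46.9  46.2]
lead [622.1 152.2  47. ] [625.6 150.8  47. ] tri [623.  153.1  41.7]
trayTL [678.3  68.8  40. ] [678.3  67.4  40. ] tri [678.2  68.3  39.1]
trayTR [676.5 -13.8  40. ] [683.1 -18.4  40. ] tri [678.4 -14.   27.5]
T [[228, 193, 5, 6, 22], [305, 244, 4, 4, 12]] [[229.9, 195.3], [306.7, 245.2]]
[0.6409 0.0485 0.013 ]
[ 0.4568 -0.215   0.013 ]
S [[175, 190, 5, 6, 25], [285, 190, 7, 7, 36]] [[177.0, 192.6], [287.8, 193.3]]
[ 0.4599 -0.2161  0.013 ]
[0.6321 0.0535 0.013 ]
```

View pics/d1.png

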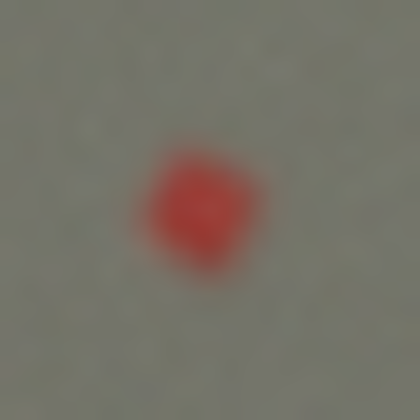

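View pics/d2.png

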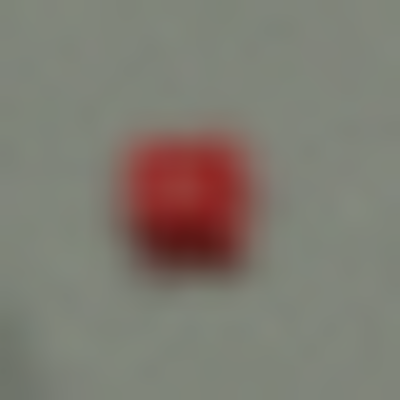

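The tray look-alikes in the top image are a small shut one at (245,146), a large shut one at (125,262) and a huge box at (400,345). The open one at (235,215) is the middle-sized one. The enlarged crop confirms it: it has the well with the twin die at (230,195), the pin at (243,239) and the hole at (197,208). The stray die is at (307,245). I'll move over the die for a close look.

>>> play_rows:
  steps: "-43.3 -35.6 0 0 0 1.0 0.5;-43.3 -35.6 0 0 0 1.0 0.5;-43.3 -35.6 0 0 0 1.0 0.5;-43.3 -35.6 0 0 0 1.0 0.5;-43.3 -35.6 0 0 0 1.0 0.5;-43.3 -35.6 0 0 0 1.0 0.5;-43.3 -35.6 0 0 0 1.0 0.5;-43.3 -35.6 0 0 0 1.0 0.5;-43.3 -35.6 0 0 0 1.0 0.5;-43.3 -35.6 0 0 0 1.0 0.5;-43.3 -35.6 0 0 0 1.0 0.5;-43.3 -35.6 0 0 0 1.0 0.5;-50.3 -66.6 1.5 0 0 1.78 0.5;-50.3 -66.6 1.5 0 0 1.78 0.5;-50.3 -66.6 1.5 0 0 1.78 0.5;-50.3 -66.6 1.5 0 0 1.78 0.5;-50.3 -66.6 1.5 0 0 1.78 0.5;-50.3 -66.6 1.5 0 0 1.78 0.5;-50.3 -66.6 1.5 0 0 1.78 0.5;-50.3 -66.6 1.5 0 0 1.78 0.5"

```text
time_s: 1.82
tcp_pos: [0.4574, -0.1822, 0.201]
tcp_rot: [180.0, -0.0, 57.4]
force: [1.0, 0.4, -0.4]
grip_width: 0.502
```

```bash
python3 - <<'E'
from h import *
import pickle
print(sensors.get_obs()['tcp_pos'])
f=grab('wrist','w1.png');pickle.dump(f,open('w1.pkl','wb'))
print(sensors.get_obs()['tcp_pos'])
h=cv2.cvtColor(f['frame'],cv2.COLOR_RGB2HSV);m=(((h[...,0]<8)|(h[...,0]>172))&(h[...,1]>140)&(h[...,2]>60)).astype(np.uint8)
_,l,st,c=cv2.connectedComponentsWithStats(m);print(st[1:].tolist(),np.round(c[1:],1).tolist())
E
```

```text
[ 0.45737384 -0.18215592  0.20097222]
[ 0.45776444 -0.18815254  0.20065281]
[[262, 191, 12, 15, 158]] [[267.5, 198.1]]
```

View pics/w1.png

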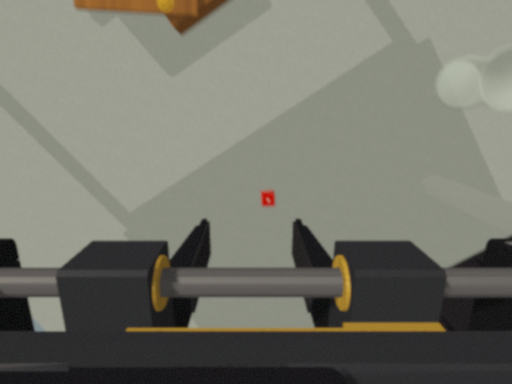

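```bash
python3 - <<'E'
from h import *
import pickle
f=pickle.load(open('w1.pkl','rb'))
a=f['frame'][180:216,250:286][:,:,::-1];cv2.imwrite('pics/d3.png',cv2.resize(a,None,fx=14,fy=14,interpolation=cv2.INTER_CUBIC))
E
```

```text
(no output)
```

View pics/d3.png

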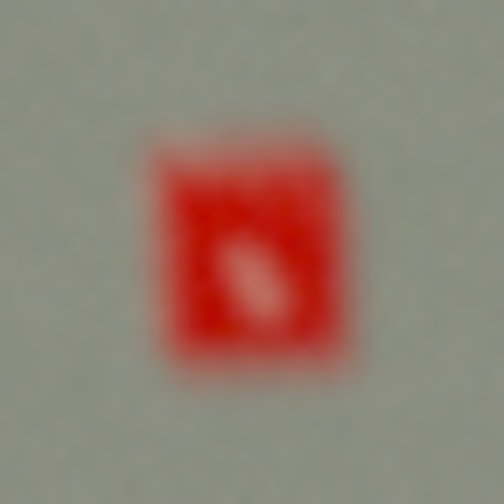

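```bash
python3 - <<'E'
from h import *
import pickle
f=pickle.load(open('w1.pkl','rb'));E=f['extrinsics']
for q in [(255,268)]:
    print(plane(f,250-.5+q[0]/14,180-.5+q[1]/14,.016))
for q in [(172,185),(340,185),(345,365),(178,365)]:
    print(plane(f,250-.5+q[0]/14,180-.5+q[1]/14,.016))
o=sensors.get_obs();print(o['tcp_pos'],o['tcp_rot'])
E
```

```text
[ 0.45751565 -0.21937924  0.016     ]
[ 0.45549153 -0.20949642  0.016     ]
[ 0.4673077  -0.21706711  0.016     ]
[ 0.45940996 -0.23074013  0.016     ]
[ 0.44753221 -0.22312962  0.016     ]
[ 0.45776444 -0.18815254  0.20065281] [1.79902231e+02 7.25550097e-02 5.73162277e+01]
```

>>> play_rows:
  steps: "0 0 5 0 0 0 0.5;0 0 5 0 0 0 0.5;0 0 5 0 0 0 0.5;0 0 5 0 0 0 0.5;0 0 5 0 0 0 0.5"

```text
time_s: 2.28
tcp_pos: [0.4586, -0.1797, 0.1522]
tcp_rot: [179.9, -0.0, 57.6]
force: [0.5, -0.1, 0.2]
grip_width: 0.496
```

```bash
python3 - <<'E'
from h import *
import pickle
f=grab('wrist','w2.png');pickle.dump(f,open('w2.pkl','wb'))
o=sensors.get_obs();print(o['tcp_pos'],o['tcp_rot'],o['force'])
h=cv2.cvtColor(f['frame'],cv2.COLOR_RGB2HSV);m=(((h[...,0]<8)|(h[...,0]>172))&(h[...,1]>140)&(h[...,2]>60)).astype(np.uint8)
_,l,st,c=cv2.connectedComponentsWithStats(m);print(st[1:].tolist(),np.round(c[1:],1).tolist())
k=1;u,v=c[1];print(plane(f,u,v,.015))
pts=np.argwhere(l==1)[:,::-1].astype(np.float32)
w=np.array([plane(f,a,b,.016)[:2] for a,b in pts],np.float32)*1000
print(cv2.minAreaRect(w))
u,v=int(u),int(v)
a=f['frame'][v-20:v+20,u-20:u+20][:,:,::-1];cv2.imwrite('pics/d4.png',cv2.resize(a,None,fx=12,fy=12,interpolation=cv2.INTER_CUBIC));print(u,v)
E
```

```text
[ 0.45864165 -0.17968658  0.1523225 ] [ 1.79902573e+02 -1.36310698e-02  5.75853902e+01] [-0.07558245 -0.09355354 -0.2869738 ]
[[262, 203, 15, 18, 238]] [[269.0, 211.9]]
[ 0.45798294 -0.21643234  0.015     ]
((458.2245178222656, -215.81961059570312), (18.45814323425293, 14.414443969726562), 58.787960052490234)
269 211
```

View pics/d4.png

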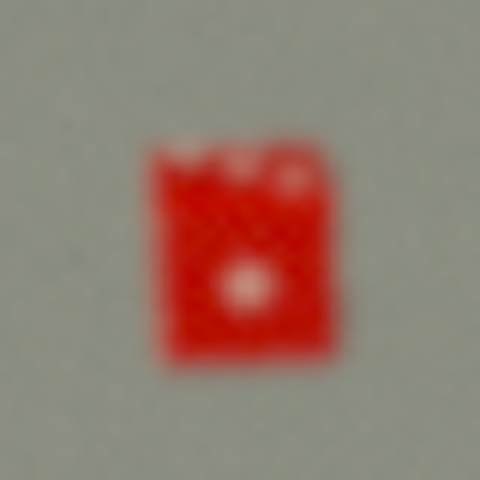

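>>> play_rows:
  steps: "-3.2 1.9 5 0 0 -0.02 0.5;-3.2 1.9 9 0 0 -0.02 0.5;-3.2 1.9 11 0 0 -0.02 0.5;-3.2 1.9 13 0 0 -0.02 0.5;-3.2 1.9 14 0 0 -0.02 0.5;-3.2 1.9 14.8 0 0 -0.02 0.5;-3.2 1.9 14.8 0 0 -0.02 0.5"

```text
time_s: 2.92
tcp_pos: [0.4571, -0.2171, 0.003]
tcp_rot: [-180.0, -0.0, 58.7]
force: [-0.3, 0.6, -0.5]
grip_width: 0.501
```

```bash
python3 - <<'E'
from h import *
f=grab('wrist','w3.png')
o=sensors.get_obs();print(o['tcp_pos'],o['tcp_rot'],o['force'])
E
```

```text
[ 0.45736477 -0.21721624  0.00373783] [ 1.79949557e+02 -3.80757178e-03  5.87006739e+01] [ 0.13613807 -0.02073364  0.40267336]
```

View pics/w3.png

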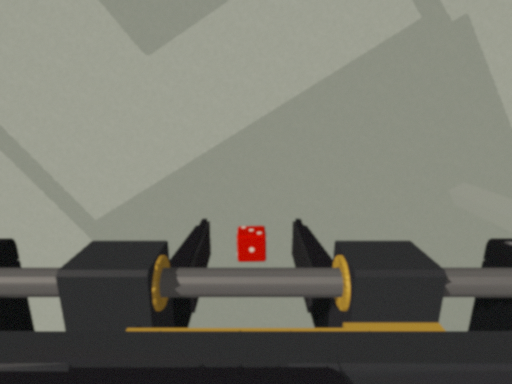

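```bash
python3 - <<'E'
from h import *
f=cams.grab_frame('wrist')
print(proj(f,[.4573,-.2172,.016]),proj(f,[.4573,-.2172,.004]))
print(plane(f,251.5,250,.016))
E
```

```text
(np.float64(250.2612207337209), np.float64(246.46888575988666)) (np.float64(250.2700210349646), np.float64(237.60064433638175))
[ 0.4567853  -0.21935056  0.016     ]
```

>>> play_rows:
  steps: "0 0 0 0 0 0 0.7;0 0 0 0 0 0 0.85;0 0 0 0 0 0 1;0 0 0 0 0 0 1;0 0 0 0 0 0 1;0 0 0 0 0 0 1;0 0 -2 0 0 0 1;0 0 -6 0 0 0 1;0 0 -6 0 0 0 1"

```text
time_s: 3.77
tcp_pos: [0.4585, -0.2183, 0.0676]
tcp_rot: [179.6, 0.0, 58.7]
force: [0.7, -1.2, 0.9]
grip_width: 0.164
```

```bash
python3 - <<'E'
from h import *
f=grab('wrist','w4.png')
o=sensors.get_obs();print(o['tcp_pos'],o['tcp_rot'],o['force'],o['grip_width'])
E
```

```text
[ 0.45800262 -0.21803372  0.06558513] [1.79702452e+02 3.43459323e-03 5.86623360e+01] [-0.99455855  0.36419124 -0.59977378] 0.16382194510439385
```

View pics/w4.png

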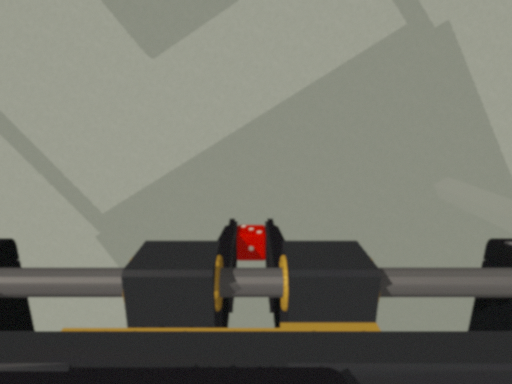

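>>> play_rows:
  steps: "2 0 -6 0 0 -0.05 1;10 1.4 -7 0 0 -0.2 1;28.9 3.9 -7 0 0 -0.529 1;28.9 3.9 -7 0 0 -0.529 1;28.9 3.9 -7 0 0 -0.529 1;28.9 3.9 -7 0 0 -0.529 1;28.9 3.9 -7 0 0 -0.529 1;28.9 3.9 -7 0 0 -0.529 1;28.9 3.9 -7 0 0 -0.529 1;28.9 3.9 -7 0 0 -0.529 1;28.9 3.9 -7 0 0 -0.529 1;28.9 3.9 -7 0 0 -0.529 1"

```text
time_s: 4.82
tcp_pos: [0.6396, 0.0083, 0.1324]
tcp_rot: [-179.9, -0.0, 88.9]
force: [-0.7, -1.0, -0.3]
grip_width: 0.168
```

```bash
python3 - <<'E'
from h import *
import pickle
f=grab('wrist','w5.png');pickle.dump(f,open('w5.pkl','wb'))
o=sensors.get_obs();print(o['tcp_pos'],o['tcp_rot'],o['force'],o['grip_width'])
E
```

```text
[0.63975342 0.00811903 0.13267418] [-1.79951945e+02 -3.43612694e-03  8.88877169e+01] [-0.1096401  -0.11789751 -0.229301  ] 0.16547673459171422
```

View pics/w5.png

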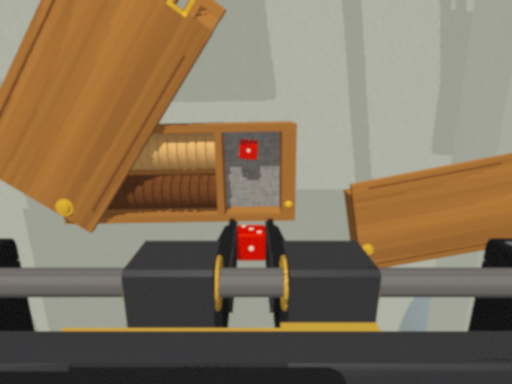

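```bash
python3 - <<'E'
from h import *
import pickle
f=pickle.load(open('w5.pkl','rb'))
for n,p,z in [('RT',(296,122.5),.04),('RB',(296,220),.04),('ball',(288.3,204),.041),('pin',(64,207.5),.05),('hole',(182,6),.047),('twin',(248.5,150),.032),('wellTL',(223,132),.04),('wellBL',(223,213.5),.04),('wellTR',(282,132),.04),('wellBR',(283,212.5),.04),('leadcorner',(224,10),.047)]:
    print(n,np.round(plane(f,*p,z)[:2]*1e3,1))
a=f['frame'][110:230,40:310][:,:,::-1];cv2.imwrite('pics/w5z.png',cv2.resize(a,None,fx=2.9,fy=2.9,interpolation=cv2.INTER_CUBIC))
E
```

```text
RT [677.8  68.3]
RB [679.4 -16.2]
ball [672.3  -0.9]
pin [482.2   2.4]
hole [592.7 152.9]
twin [638.6  45.5]
wellTL [618.   61.8]
wellBL [615.   -8.9]
wellTR [666.5  60.9]
wellBR [667.9  -9. ]
leadcorner [623.1 149.7]
```

View pics/w5z.png

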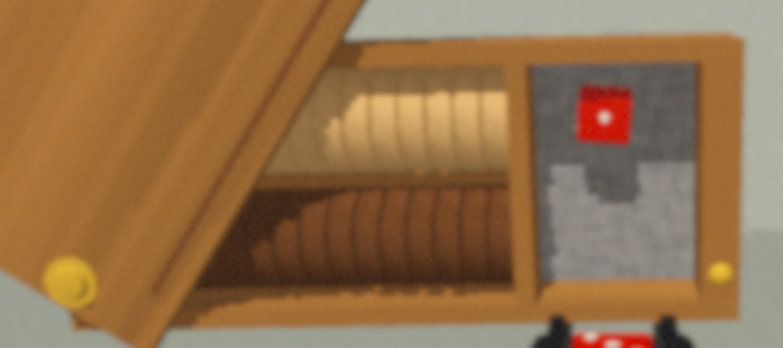

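>>> play_rows:
  steps: "0 0.23 4 0 0 0 1;0 0.23 7 0 0 0 1;0 0.23 8.5 0 0 0 1;0 0.23 9.3 0 0 0 1;0 0.23 10 0 0 0 1;0 0.23 10.6 0 0 0 1;0 0.23 11.1 0 0 0 1;0 0.23 11.1 0 0 0 1"

```text
time_s: 5.53
tcp_pos: [0.6427, 0.009, 0.0219]
tcp_rot: [180.0, -0.0, 89.0]
force: [0.2, -0.3, 0.4]
grip_width: 0.163
```

```bash
python3 - <<'E'
from h import *
f=grab('wrist','w6.png')
o=sensors.get_obs();print(o['tcp_pos'],o['tcp_rot'],o['force'],o['grip_width'])
E
```

```text
[0.64285868 0.00912875 0.02233411] [ 1.79974297e+02 -3.44346434e-03  8.89619792e+01] [ 0.05454513 -0.47702155  0.02704725] 0.166544038482543
```

View pics/w6.png

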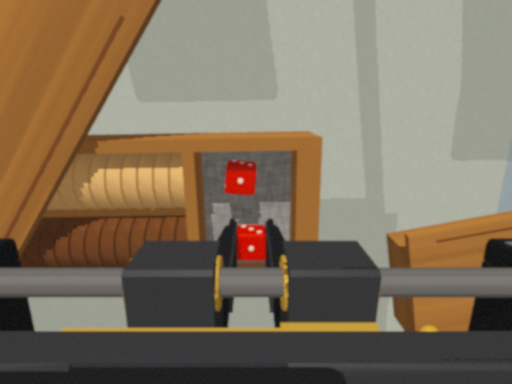

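>>> play_rows:
  steps: "0 0 0 0 0 0 0.77;0 0 0 0 0 0 0.77;0 0 0 0 0 0 0.77;0 0 -1 0 0 0 0.77;0 0 -4 0 0 0 0.77;0 0 -8 0 0 0 0.77;0 0 -12 0 0 0 0.77;0 0 -12 0 0 0 0.9;0 0 -12 0 0 0 1;0 0 -12 0 0 0 1"

```text
time_s: 6.42
tcp_pos: [0.6424, 0.0093, 0.1423]
tcp_rot: [180.0, -0.0, 89.0]
force: [-0.1, 0.3, -0.1]
grip_width: 0.072
```

```bash
python3 - <<'E'
from h import *
import pickle
f=grab('wrist','w7.png');pickle.dump(f,open('w7.pkl','wb'))
o=sensors.get_obs();print(o['tcp_pos'],o['tcp_rot'],o['force'],o['grip_width'],o['time_s'])
E
```

```text
[0.64212912 0.00926592 0.14135938] [-1.79924370e+02 -8.09603096e-03  8.89696215e+01] [-0.55483224 -0.43239802  0.10411878] 0.037091068580422326 6.4667
```

View pics/w7.png

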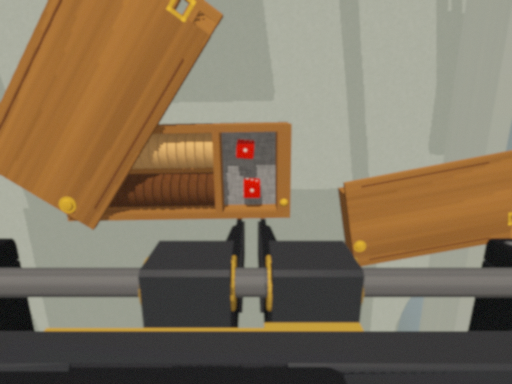

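>>> play_rows:
  steps: "21.4 -14.6 0 0 0 0.611 1;21.4 -14.6 0 0 0 0.611 1;21.4 -14.6 0 0 0 0.611 1;21.4 -14.6 0 0 0 0.611 1;21.4 -14.6 0 0 0 0.611 1;21.4 -14.6 0 0 0 0.611 1;21.4 -14.6 0 0 0 0.611 1;21.4 -14.6 0 0 0 0.611 1;21.4 -14.6 0 0 0 0.611 1;21.4 -14.6 4 0 0 0.611 1;21.4 -14.6 6 0 0 0.611 1"

```text
time_s: 7.38
tcp_pos: [0.501, 0.2244, 0.0798]
tcp_rot: [-180.0, 0.0, 53.9]
force: [0.5, 0.3, -1.2]
grip_width: 0.004
```

```bash
python3 - <<'E'
from h import *
import pickle
f=grab('wrist','w8.png');pickle.dump(f,open('w8.pkl','wb'))
grab('scene','s8.png')
o=sensors.get_obs();print(o['tcp_pos'],o['tcp_rot'],o['force'],o['grip_width'],o['time_s'])
print(plane(pickle.load(open('top0.pkl','rb')),150,175,.03))
E
```

```text
[0.49987315 0.22399314 0.07889448] [-179.80005193    0.27651053   53.87371239] [-0.31723082  0.44762089  0.35212481] 0.002349428449091396 7.4833
[0.71978297 0.32836922 0.03      ]
```

View pics/w8.png

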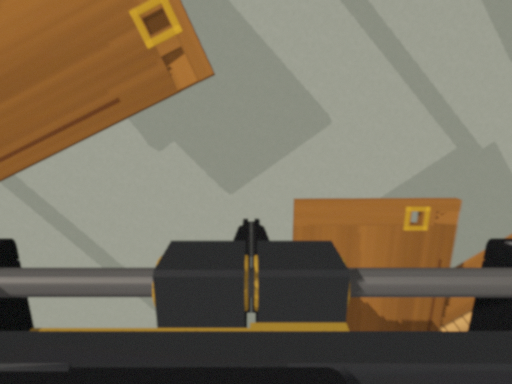

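View pics/s8.png

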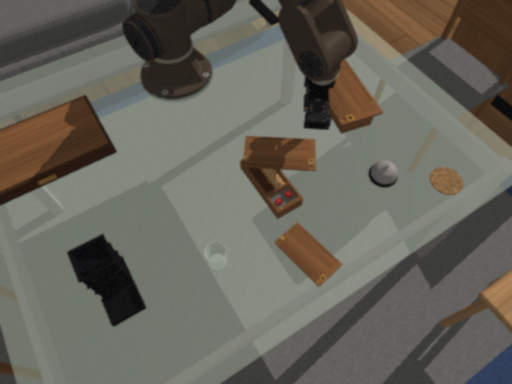

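>>> play_rows:
  steps: "0 0 2 0 0 0 1;0 0 4 0 0 0 1;0 0 4.5 0 0 0 1;0 0 4.5 0 0 0 1;0 0 4.5 0 0 0 1;0 0 4.5 0 0 0 1"

```text
time_s: 7.98
tcp_pos: [0.5014, 0.2257, 0.0383]
tcp_rot: [179.9, -0.1, 53.9]
force: [0.4, 0.2, 0.3]
grip_width: -0.002
```

```bash
cat > st.py <<'E'
from h import *
o=sensors.get_obs();p=o['tcp_pos'];F=o['force'];T=o['torque'];y=np.radians(o['tcp_rot'][2])
tx=np.array([np.cos(y),np.sin(y)]);ty=np.array([np.sin(y),-np.cos(y)])
P=np.array([.482,.0035]);r=p[:2]-P
print('t %.2f tcp'%o['time_s'],np.round(p*1e3,1),'rot',np.round(o['tcp_rot'],2),'F',np.round(F,2),'Ft x,y: %.2f %.2f'%(F[:2]@tx,F[:2]@ty),'along %.1f across %.1f'%(1e3*r@tx,-1e3*r@ty),'Tq',np.round(T,2),'g',round(o['grip_width'],3))
E
python3 st.py
```

```text
t 7.98 tcp [501.4 225.7  38.3] rot [ 1.7994e+02 -8.0000e-02  5.3940e+01] F [0.4  0.22 0.31] Ft x,y: 0.41 0.19 along 191.1 across 115.1 Tq [-0.08  0.1  -0.  ] g -0.002
```

>>> play_rows:
  steps: "0 0.4 0.4 0 0 0 1;0 0.8 0.4 0 0 0 1;0 1.1 0.4 0 0 0 1;0 1.3 0.4 0 0 0 1;0 1.5 0.4 0 0 0 1;0 1.7 0.4 0 0 0 1;0 1.9 0.4 0 0 0 1;0 2.1 0.4 0 0 0 1;0 2.3 0.4 0 0 0 1"

```text
time_s: 8.73
tcp_pos: [0.5193, 0.2122, 0.033]
tcp_rot: [-180.0, -0.0, 54.0]
force: [-0.7, 0.3, -0.2]
grip_width: 0.005
```

```bash
python3 st.py; python3 - <<'E'
from h import *
f=grab('wrist','w9.png')
E
```

```text
t 8.73 tcp [519.3 212.2  33. ] rot [-180.     -0.     53.97] F [-0.69  0.27 -0.18] Ft x,y: -0.18 -0.71 along 190.7 across 92.6 Tq [-0.08  0.05 -0.01] g 0.005
```

View pics/w9.png

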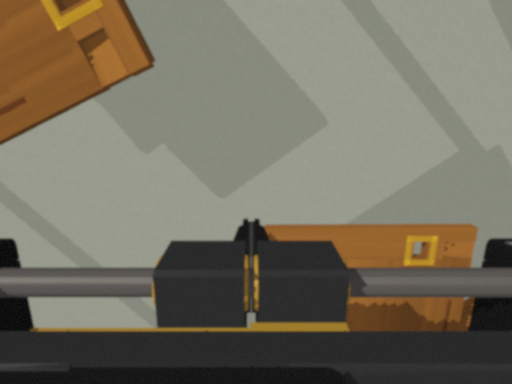

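>>> play_rows:
  steps: "0 0.15 0 0 0 0 1;0 0.3 0 0 0 0 1;0 0.45 0 0 0 0 1;0 0.6 0 0 0 0 1;0 0.75 0 0 0 0 1"

```text
time_s: 9.2
tcp_pos: [0.5254, 0.208, 0.0331]
tcp_rot: [-180.0, -0.0, 54.0]
force: [-1.6, 4.5, 0.4]
grip_width: 0.002
```

```bash
python3 st.py
```

```text
t 9.20 tcp [525.4 208.   33.1] rot [-1.800e+02 -1.000e-02  5.397e+01] F [-1.6   4.49  0.43] Ft x,y: 2.69 -3.93 along 190.9 across 85.2 Tq [0.64 0.37 0.03] g 0.002
```

```bash
cat > arc.py <<'E'
import sys,numpy as np
a,b=float(sys.argv[1]),float(sys.argv[2])  # along, across mm
for d in map(float,sys.argv[3:]):
    f=np.radians(d);c,s=np.cos(f),np.sin(f)
    print(d,'x %.2f y %.2f wz %.3f'%((a*(c-1)+b*s)/10,(a*s+b*(1-c))/10,f))
E
python3 arc.py 190.9 85.2 1 2 3 4 5 6 7 8
```

```text
1.0 x 0.15 y 0.33 wz 0.017
2.0 x 0.29 y 0.67 wz 0.035
3.0 x 0.42 y 1.01 wz 0.052
4.0 x 0.55 y 1.35 wz 0.070
5.0 x 0.67 y 1.70 wz 0.087
6.0 x 0.79 y 2.04 wz 0.105
7.0 x 0.90 y 2.39 wz 0.122
8.0 x 1.00 y 2.74 wz 0.140
```

>>> play_rows:
  steps: "0.15 0.33 0 0 0 0.017 1;0.29 0.67 0 0 0 0.035 1;0.42 1.01 0 0 0 0.052 1;0.55 1.35 0 0 0 0.07 1;0.67 1.70 0 0 0 0.087 1;0.79 2.04 0 0 0 0.105 1;0.90 2.39 0 0 0 0.122 1;1.0 2.74 0 0 0 0.14 1"

```text
time_s: 9.87
tcp_pos: [0.5537, 0.1996, 0.0331]
tcp_rot: [-180.0, -0.0, 45.8]
force: [-1.2, 2.6, 1.3]
grip_width: 0.002
```

```bash
python3 st.py; python3 - <<'E'
from h import *
f=grab('wrist','w10.png')
E
python3 st.py
```

```text
t 9.87 tcp [553.7 199.6  33.1] rot [-180.     -0.     45.84] F [-1.25  2.61  1.27] Ft x,y: 1.00 -2.72 along 190.6 across 85.2 Tq [ 0.31  0.33 -0.06] g 0.002
t 9.92 tcp [554.3 199.5  33.1] rot [ 1.7998e+02 -3.0000e-02  4.5750e+01] F [0.01 0.97 1.62] Ft x,y: 0.70 -0.67 along 190.8 across 84.9 Tq [0.2  0.29 0.02] g 0.003
```

View pics/w10.png

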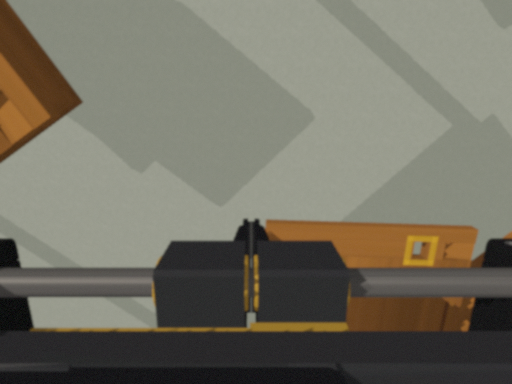

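```bash
python3 - <<'E'
from h import *
f=cams.grab_frame('wrist')
h=plane(f,421.5,250,.047);print(h,np.degrees(np.arctan2(h[1]-.0035,h[0]-.482)),np.hypot(h[1]-.0035,h[0]-.482))
E
python3 arc.py 190.8 85 1.5 3 4.5 6 7.5 9 10.5 12 13.5 15 16.5 18 19.5 21 22.5 24
```

```text
[0.61977472 0.13383362 0.047     ] 43.410216320837584 0.18965422287245884
1.5 x 0.22 y 0.50 wz 0.026
3.0 x 0.42 y 1.01 wz 0.052
4.5 x 0.61 y 1.52 wz 0.079
6.0 x 0.78 y 2.04 wz 0.105
7.5 x 0.95 y 2.56 wz 0.131
9.0 x 1.09 y 3.09 wz 0.157
10.5 x 1.23 y 3.62 wz 0.183
12.0 x 1.35 y 4.15 wz 0.209
13.5 x 1.46 y 4.69 wz 0.236
15.0 x 1.55 y 5.23 wz 0.262
16.5 x 1.63 y 5.77 wz 0.288
18.0 x 1.69 y 6.31 wz 0.314
19.5 x 1.74 y 6.86 wz 0.340
21.0 x 1.78 y 7.40 wz 0.367
22.5 x 1.80 y 7.95 wz 0.393
24.0 x 1.81 y 8.50 wz 0.419
```

>>> play_rows:
  steps: "0.22 0.5 0 0 0 0.026 1;0.42 1.01 0 0 0 0.052 1;0.61 1.52 0 0 0 0.079 1;0.78 2.04 0 0 0 0.105 1;0.95 2.56 0 0 0 0.131 1;1.09 3.09 0 0 0 0.157 1;1.23 3.62 0 0 0 0.183 1;1.35 4.15 0 0 0 0.209 1;1.46 4.69 0 0 0 0.236 1;1.55 5.23 0 0 0 0.262 1;1.63 5.77 0 0 0 0.288 1;1.69 6.31 0 0 0 0.314 1;1.74 6.86 0 0 0 0.34 1;1.78 7.4 0 0 0 0.367 1;1.8 7.95 0 0 0 0.393 1;1.81 8.5 0 0 0 0.419 1"

```text
time_s: 11.3
tcp_pos: [0.6274, 0.1534, 0.0331]
tcp_rot: [-180.0, -0.0, 21.8]
force: [-2.8, 1.2, 0.5]
grip_width: 0.003
```

```bash
python3 st.py; python3 - <<'E'
from h import *
f=grab('wrist','w11.png')
f=grab('top','t11.png')
E
python3 st.py
```

```text
t 11.30 tcp [627.4 153.4  33.1] rot [-1.800e+02 -1.000e-02  2.179e+01] F [-2.78  1.18  0.45] Ft x,y: -2.14 -2.13 along 190.6 across 85.2 Tq [0.17 0.5  0.  ] g 0.003
t 11.40 tcp [627.8 153.   33.1] rot [ 1.7998e+02 -5.0000e-02  2.1810e+01] F [-0.5  -0.15  0.75] Ft x,y: -0.52 -0.05 along 190.9 across 84.7 Tq [-0.11  0.1  -0.02] g 0.001
```

View pics/w11.png

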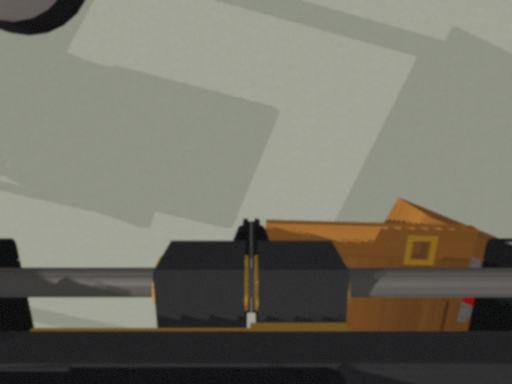

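```bash
python3 arc.py 190.8 85 1 2 3 4 5 6 7 8 9 
```

```text
1.0 x 0.15 y 0.33 wz 0.017
2.0 x 0.29 y 0.67 wz 0.035
3.0 x 0.42 y 1.01 wz 0.052
4.0 x 0.55 y 1.35 wz 0.070
5.0 x 0.67 y 1.70 wz 0.087
6.0 x 0.78 y 2.04 wz 0.105
7.0 x 0.89 y 2.39 wz 0.122
8.0 x 1.00 y 2.74 wz 0.140
9.0 x 1.09 y 3.09 wz 0.157
```

>>> play_rows:
  steps: "0.15 0.33 0 0 0 0.017 1;0.29 0.67 0 0 0 0.035 1;0.42 1.01 0 0 0 0.052 1;0.55 1.35 0 0 0 0.07 1;0.67 1.70 0 0 0 0.087 1;0.78 2.04 0 0 0 0.105 1;0.89 2.39 0 0 0 0.122 1;1.0 2.74 0 0 0 0.14 1;1.09 3.09 0 0 0 0.157 1"

```text
time_s: 12.15
tcp_pos: [0.6489, 0.1289, 0.033]
tcp_rot: [-180.0, -0.0, 12.8]
force: [-0.4, 3.0, -0.4]
grip_width: 0.002
```

```bash
python3 st.py; python3 - <<'E'
from h import *
import pickle
f=grab('wrist','w12.png');pickle.dump(f,open('w12.pkl','wb'))
f=grab('top','t12.png')
a=f['frame'][170:270,180:280][:,:,::-1];cv2.imwrite('pics/t12z.png',cv2.resize(a,None,fx=6,fy=6,interpolation=cv2.INTER_CUBIC))
E
python3 st.py
```

```text
t 12.15 tcp [648.9 128.9  33. ] rot [-1.7999e+02 -1.0000e-02  1.2830e+01] F [-0.38  3.02 -0.37] Ft x,y: 0.30 -3.03 along 190.6 across 85.2 Tq [0.35 0.3  0.06] g 0.002
t 12.25 tcp [649.2 128.6  33.1] rot [ 1.7999e+02 -4.0000e-02  1.2860e+01] F [0.5  0.22 0.29] Ft x,y: 0.54 -0.10 along 190.8 across 84.8 Tq [-0.03  0.17 -0.04] g 0.006
```

View pics/w12.png

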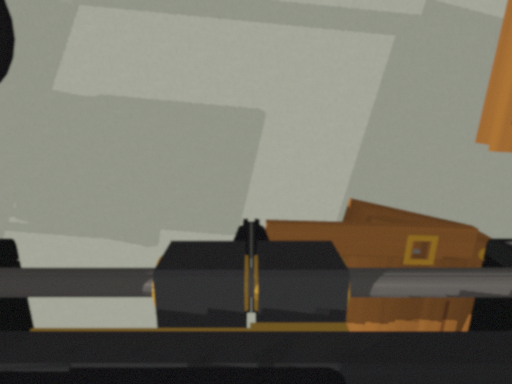

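View pics/t12z.png

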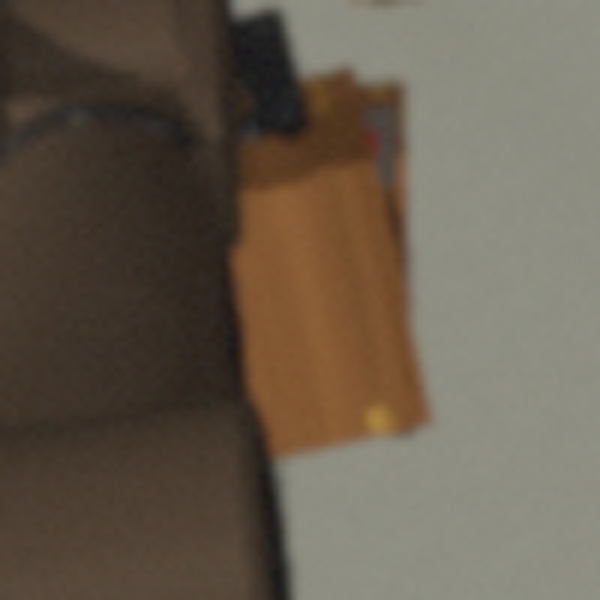

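```bash
python3 - <<'E'
from h import *
import pickle
f=pickle.load(open('w12.pkl','rb'))
a=f['frame'][200:290,340:512][:,:,::-1];cv2.imwrite('pics/w12z.png',cv2.resize(a,None,fx=4.5,fy=4.5,interpolation=cv2.INTER_CUBIC))
P=np.array([.482,.0035])
for p,z in [((421.5,250),.047),((482,253),.042)]:
    h=plane(f,*p,z);print(h,np.degrees(np.arctan2(*(h[:2]-P)[::-1])))
E
```

```text
[0.6682915  0.03842204 0.047     ] 10.617392513419365
[0.67240016 0.00123292 0.042     ] -0.6821834418169194
```

View pics/w12z.png

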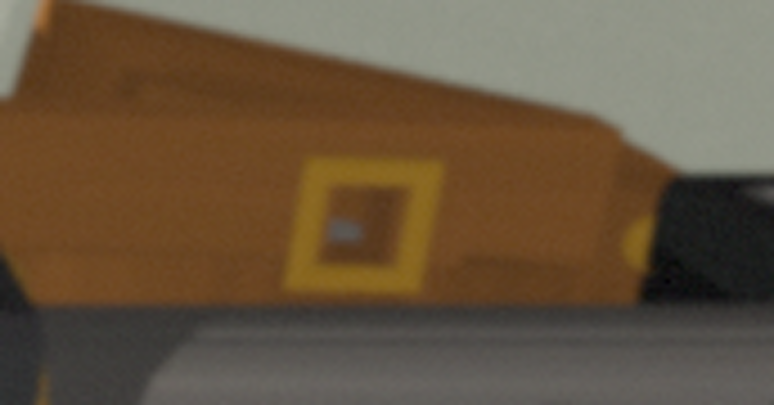

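```bash
python3 arc.py 190.8 85 .2 .3 .4 .5 .6 .75 .9 1 1.2 1.25 1.5 1.75 2 2.5 3 3.5 4 4.5
```

```text
0.2 x 0.03 y 0.07 wz 0.003
0.3 x 0.04 y 0.10 wz 0.005
0.4 x 0.06 y 0.13 wz 0.007
0.5 x 0.07 y 0.17 wz 0.009
0.6 x 0.09 y 0.20 wz 0.010
0.75 x 0.11 y 0.25 wz 0.013
0.9 x 0.13 y 0.30 wz 0.016
1.0 x 0.15 y 0.33 wz 0.017
1.2 x 0.17 y 0.40 wz 0.021
1.25 x 0.18 y 0.42 wz 0.022
1.5 x 0.22 y 0.50 wz 0.026
1.75 x 0.25 y 0.59 wz 0.031
2.0 x 0.29 y 0.67 wz 0.035
2.5 x 0.35 y 0.84 wz 0.044
3.0 x 0.42 y 1.01 wz 0.052
3.5 x 0.48 y 1.18 wz 0.061
4.0 x 0.55 y 1.35 wz 0.070
4.5 x 0.61 y 1.52 wz 0.079
```

>>> play_rows:
  steps: "0.07 0.17 0 0 0 0.009 1;0.15 0.33 0 0 0 0.017 1;0.22 0.5 0 0 0 0.026 1;0.29 0.67 0 0 0 0.035 1;0.35 0.84 0 0 0 0.044 1;0.42 1.01 0 0 0 0.052 1;0.48 1.18 0 0 0 0.061 1;0.55 1.35 0 0 0 0.07 1"

```text
time_s: 12.92
tcp_pos: [0.6571, 0.1171, 0.0331]
tcp_rot: [-180.0, -0.0, 8.9]
force: [-0.3, 1.8, -0.0]
grip_width: 0.005
```

```bash
python3 st.py
```

```text
t 12.92 tcp [657.1 117.1  33.1] rot [-1.7999e+02 -1.0000e-02  8.8800e+00] F [-0.3   1.78 -0.01] Ft x,y: -0.02 -1.81 along 190.6 across 85.2 Tq [ 0.39  0.33 -0.02] g 0.005
```

Now 1 mm rows (0.3° each), four per call, reading the force each time.

>>> play_rows:
  steps: "0.04 0.1 0 0 0 0.005 1;0.09 0.2 0 0 0 0.01 1;0.13 0.3 0 0 0 0.016 1;0.17 0.4 0 0 0 0.021 1"

```text
time_s: 13.25
tcp_pos: [0.6594, 0.1135, 0.0331]
tcp_rot: [-180.0, -0.0, 7.7]
force: [-0.5, 3.3, 0.5]
grip_width: 0.006
```

>>> play_rows:
  steps: "0.04 0.1 0 0 0 0.005 1;0.09 0.2 0 0 0 0.01 1;0.13 0.3 0 0 0 0.016 1;0.17 0.4 0 0 0 0.021 1"

```text
time_s: 13.58
tcp_pos: [0.6615, 0.1101, 0.0331]
tcp_rot: [-180.0, 0.0, 6.5]
force: [-2.2, 4.9, 0.8]
grip_width: 0.001
```

```bash
python3 st.py
```

```text
t 13.58 tcp [661.5 110.1  33.1] rot [-179.97    0.      6.48] F [-2.21  4.88  0.82] Ft x,y: -1.64 -5.09 along 190.3 across 85.6 Tq [ 0.93  0.47 -0.07] g 0.001
```

>>> play_rows:
  steps: "0.04 0.1 0 0 0 0.005 1;0.09 0.2 0 0 0 0.01 1;0.13 0.3 0 0 0 0.016 1"

```text
time_s: 13.83
tcp_pos: [0.6631, 0.1073, 0.0331]
tcp_rot: [-180.0, 0.0, 5.6]
force: [-1.2, 5.5, 1.9]
grip_width: 0.005
```

>>> play_rows:
  steps: "0.04 0.1 0 0 0 0.005 1;0.09 0.2 0 0 0 0.01 1;0.13 0.3 0 0 0 0.016 1"

```text
time_s: 14.08
tcp_pos: [0.6647, 0.1045, 0.0331]
tcp_rot: [-180.0, 0.0, 4.7]
force: [-1.2, 5.8, 0.9]
grip_width: 0.004
```

>>> play_rows:
  steps: "0.04 0.1 0 0 0 0.005 1;0.09 0.2 0 0 0 0.01 1"

```text
time_s: 14.25
tcp_pos: [0.6658, 0.1025, 0.0331]
tcp_rot: [-180.0, -0.0, 4.1]
force: [-1.2, 5.3, 0.6]
grip_width: 0.003
```

>>> play_rows:
  steps: "0.04 0.1 0 0 0 0.005 1;0.09 0.2 0 0 0 0.01 1"

```text
time_s: 14.42
tcp_pos: [0.6669, 0.1004, 0.0331]
tcp_rot: [-180.0, -0.0, 3.5]
force: [-1.0, 5.1, 1.6]
grip_width: 0.001
```

>>> play_rows:
  steps: "0.03 0.07 0 0 0 0.003 1;0.06 0.13 0 0 0 0.007 1"

```text
time_s: 14.58
tcp_pos: [0.6676, 0.0991, 0.0331]
tcp_rot: [-180.0, -0.0, 3.1]
force: [-0.8, 4.2, 1.2]
grip_width: 0.001
```

>>> play_rows:
  steps: "0.03 0.07 0 0 0 0.003 1;0.06 0.13 0 0 0 0.007 1"

```text
time_s: 14.75
tcp_pos: [0.6682, 0.0979, 0.0331]
tcp_rot: [-180.0, -0.0, 2.7]
force: [-1.1, 4.1, 1.1]
grip_width: 0.003
```

```bash
python3 st.py
```

```text
t 14.75 tcp [668.2  97.9  33.1] rot [-179.98   -0.      2.72] F [-1.07  4.12  1.14] Ft x,y: -0.87 -4.16 along 190.5 across 85.4 Tq [ 0.78  0.34 -0.02] g 0.003
```

>>> play_rows:
  steps: "0.03 0.07 0 0 0 0.003 1;0.06 0.13 0 0 0 0.007 1"

```text
time_s: 14.92
tcp_pos: [0.6689, 0.0965, 0.0331]
tcp_rot: [-180.0, -0.0, 2.3]
force: [-0.0, 5.2, 2.1]
grip_width: 0.005
```

>>> play_rows:
  steps: "0.015 0.035 0 0 0 0.002 1;0.03 0.07 0 0 0 0.003 1;0.045 0.1 0 0 0 0.005 1"

```text
time_s: 15.17
tcp_pos: [0.6694, 0.0955, 0.0331]
tcp_rot: [-180.0, -0.0, 2.0]
force: [-1.5, 4.9, 2.0]
grip_width: 0.004
```

>>> play_rows:
  steps: "0.015 0.035 0 0 0 0.002 1;0.03 0.07 0 0 0 0.003 1;0.045 0.1 0 0 0 0.005 1"

```text
time_s: 15.42
tcp_pos: [0.6699, 0.0945, 0.0331]
tcp_rot: [-180.0, -0.0, 1.8]
force: [-0.8, 5.1, 2.3]
grip_width: 0.002
```

```bash
python3 st.py; python3 - <<'E'
from h import *
import pickle
f=grab('wrist','w13.png');pickle.dump(f,open('w13.pkl','wb'))
a=f['frame'][200:290,340:512][:,:,::-1];cv2.imwrite('pics/w13z.png',cv2.resize(a,None,fx=4.5,fy=4.5,interpolation=cv2.INTER_CUBIC))
E
```

```text
t 15.42 tcp [669.9  94.5  33.1] rot [-1.80e+02 -1.00e-02  1.76e+00] F [-0.8   5.09  2.27] Ft x,y: -0.64 -5.12 along 190.6 across 85.1 Tq [0.81 0.3  0.  ] g 0.002
```

View pics/w13z.png

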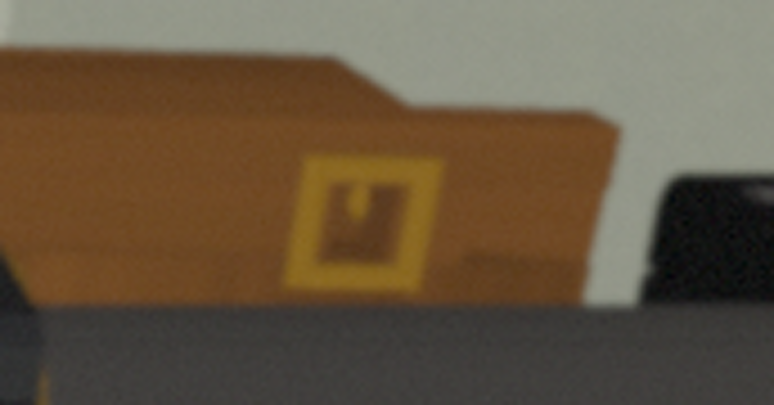

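```bash
python3 - <<'E'
from h import *
import pickle
f=pickle.load(open('w13.pkl','rb'))
for z in (.041,.043):
  u,v=proj(f,[.6724,.0012,z]);print((u-340)*4.5,(v-200)*4.5)
P=np.array([.482,.0035])
h=plane(f,421.5,250,.047);print(h,np.degrees(np.arctan2(*(h[:2]-P)[::-1])))
h=plane(f,340+358/4.5,200+200/4.5,.041);print(h)
E
python3 st.py
```

```text
349.5342987691198 197.20823740984505
357.84630155276 204.0663694945268
[0.67148771 0.00204361 0.047     ] -0.4403636877116846
[6.72056769e-01 8.26326820e-05 4.10000000e-02]
t 15.47 tcp [670.   94.4  33.1] rot [-1.80e+02 -1.00e-02  1.75e+00] F [0.59 4.32 1.02] Ft x,y: 0.72 -4.30 along 190.6 across 85.1 Tq [ 0.62  0.29 -0.  ] g 0.006
```

>>> play_rows:
  steps: "0.015 0.035 0 0 0 0.002 1;0.03 0.07 0 0 0 0.003 1"

```text
time_s: 15.63
tcp_pos: [0.6703, 0.0937, 0.0331]
tcp_rot: [-180.0, -0.0, 1.6]
force: [-0.5, 4.7, 1.1]
grip_width: 0.004
```

>>> play_rows:
  steps: "0.015 0.035 0 0 0 0.002 1;0.03 0.07 0 0 0 0.003 1"

```text
time_s: 15.8
tcp_pos: [0.6706, 0.093, 0.0331]
tcp_rot: [180.0, -0.0, 1.4]
force: [0.1, 3.6, 1.0]
grip_width: 0.001
```

```bash
python3 st.py; python3 - <<'E'
from h import *
import pickle
f=grab('wrist','w14.png');pickle.dump(f,open('w14.pkl','wb'))
a=f['frame'][225:275,400:450][:,:,::-1];cv2.imwrite('pics/w14z.png',cv2.resize(a,None,fx=10,fy=10,interpolation=cv2.INTER_CUBIC))
E
```

```text
t 15.80 tcp [670.6  93.   33.1] rot [ 1.80e+02 -2.00e-02  1.41e+00] F [0.14 3.57 0.95] Ft x,y: 0.22 -3.57 along 190.8 across 84.8 Tq [ 0.56  0.2  -0.01] g 0.001
```

View pics/w14z.png

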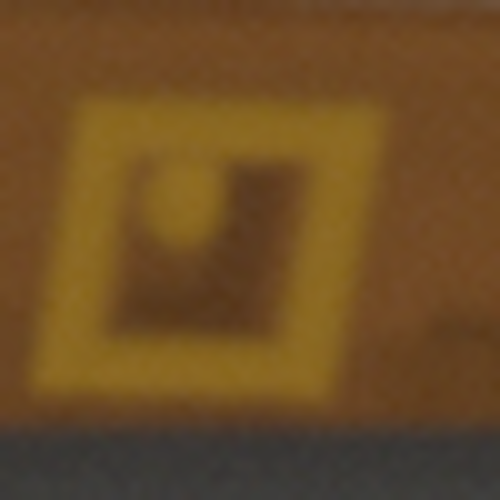

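>>> play_rows:
  steps: "0.015 0.035 0 0 0 0.002 1;0.015 0.035 0 0 0 0.002 1"

```text
time_s: 16.02
tcp_pos: [0.6708, 0.0925, 0.0331]
tcp_rot: [180.0, -0.0, 1.3]
force: [0.4, 2.1, 1.6]
grip_width: 0.002
```

>>> play_rows:
  steps: "0.015 0.035 0 0 0 0.002 1;0.015 0.035 0 0 0 0.002 1"

```text
time_s: 16.18
tcp_pos: [0.6709, 0.0922, 0.0331]
tcp_rot: [180.0, -0.0, 1.2]
force: [1.4, 2.0, 0.2]
grip_width: 0.003
```

```bash
python3 st.py; python3 - <<'E'
from h import *
import pickle
f=grab('wrist','w15.png');pickle.dump(f,open('w15.pkl','wb'))
a=f['frame'][225:275,400:450][:,:,::-1];cv2.imwrite('pics/w15z.png',cv2.resize(a,None,fx=10,fy=10,interpolation=cv2.INTER_CUBIC))
E
```

```text
t 16.18 tcp [670.9  92.2  33.1] rot [ 1.80e+02 -1.00e-02  1.18e+00] F [1.44 2.04 0.24] Ft x,y: 1.48 -2.01 along 190.7 across 84.8 Tq [0.33 0.   0.02] g 0.003
```

View pics/w15z.png

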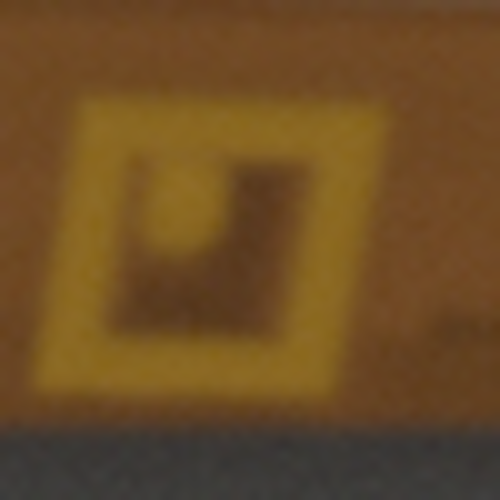

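>>> play_rows:
  steps: "0.015 0.035 0 0 0 0.002 1;0.015 0.035 0 0 0 0.002 1"

```text
time_s: 16.4
tcp_pos: [0.671, 0.0919, 0.033]
tcp_rot: [180.0, -0.0, 1.1]
force: [1.0, 1.5, 0.6]
grip_width: 0.01
```

>>> play_rows:
  steps: "0.015 0.035 0 0 0 0.002 1;0.015 0.035 0 0 0 0.002 1"

```text
time_s: 16.57
tcp_pos: [0.6712, 0.0916, 0.033]
tcp_rot: [180.0, -0.0, 1.0]
force: [1.1, 2.0, 1.0]
grip_width: 0.004
```

```bash
python3 st.py; python3 - <<'E'
from h import *
import pickle
f=grab('wrist','w16.png');pickle.dump(f,open('w16.pkl','wb'))
a=f['frame'][225:275,400:450][:,:,::-1];cv2.imwrite('pics/w16z.png',cv2.resize(a,None,fx=10,fy=10,interpolation=cv2.INTER_CUBIC))
E
```

```text
t 16.57 tcp [671.2  91.6  33. ] rot [180.    -0.     0.95] F [1.15 1.98 1.01] Ft x,y: 1.18 -1.96 along 190.6 across 84.9 Tq [0.19 0.05 0.02] g 0.004
```

View pics/w16z.png

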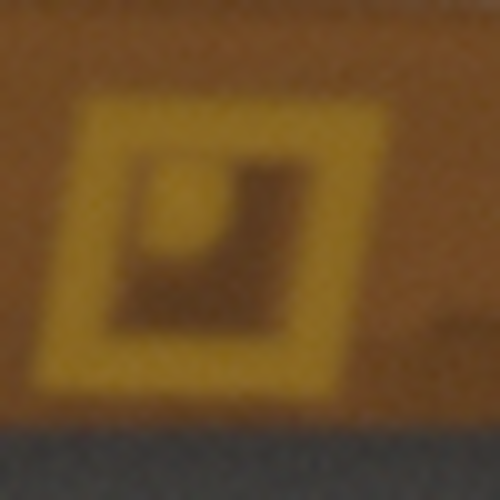

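>>> play_rows:
  steps: "0.015 0.035 0 0 0 0.002 1;0.015 0.035 0 0 0 0.002 1"

```text
time_s: 16.78
tcp_pos: [0.6712, 0.0913, 0.033]
tcp_rot: [-180.0, 0.0, 0.8]
force: [2.2, 1.3, 0.5]
grip_width: 0.003
```

>>> play_rows:
  steps: "0.015 0.035 0 0 0 0.002 1;0.015 0.035 0 0 0 0.002 1"

```text
time_s: 16.95
tcp_pos: [0.6714, 0.091, 0.033]
tcp_rot: [-180.0, 0.0, 0.7]
force: [-0.0, 2.1, -0.3]
grip_width: 0.002
```

```bash
python3 st.py; python3 - <<'E'
from h import *
import pickle
f=grab('wrist','w17.png');pickle.dump(f,open('w17.pkl','wb'))
a=f['frame'][225:275,400:450][:,:,::-1];cv2.imwrite('pics/w17z.png',cv2.resize(a,None,fx=10,fy=10,interpolation=cv2.INTER_CUBIC))
E
```

```text
t 16.95 tcp [671.4  91.   33. ] rot [-1.7999e+02  1.0000e-02  7.2000e-01] F [-0.05  2.13 -0.26] Ft x,y: -0.02 -2.13 along 190.5 across 85.1 Tq [0.36 0.03 0.02] g 0.002
```

View pics/w17z.png

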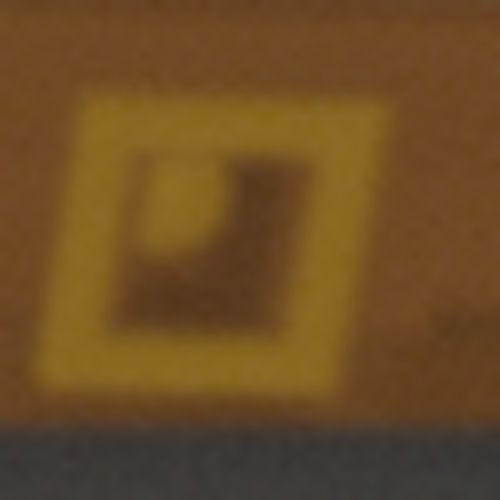

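>>> play_rows:
  steps: "0.015 0.035 0 0 0 0.002 1;0.015 0.035 0 0 0 0.002 1"

```text
time_s: 17.17
tcp_pos: [0.6715, 0.0907, 0.033]
tcp_rot: [-180.0, 0.0, 0.6]
force: [-0.3, 2.7, 0.4]
grip_width: 0.002
```

>>> play_rows:
  steps: "0.015 0.035 0 0 0 0.002 1;0.015 0.035 0 0 0 0.002 1"

```text
time_s: 17.33
tcp_pos: [0.6717, 0.0903, 0.033]
tcp_rot: [-180.0, 0.0, 0.5]
force: [1.2, 3.9, -0.8]
grip_width: 0.004
```

```bash
python3 st.py; python3 - <<'E'
from h import *
import pickle
f=grab('wrist','w18.png');pickle.dump(f,open('w18.pkl','wb'))
a=f['frame'][225:275,400:450][:,:,::-1];cv2.imwrite('pics/w18z.png',cv2.resize(a,None,fx=10,fy=10,interpolation=cv2.INTER_CUBIC))
E
```

```text
t 17.33 tcp [671.7  90.3  33. ] rot [-1.7999e+02  1.0000e-02  4.9000e-01] F [ 1.17  3.9  -0.79] Ft x,y: 1.21 -3.89 along 190.4 across 85.2 Tq [0.37 0.06 0.01] g 0.004
```

View pics/w18z.png

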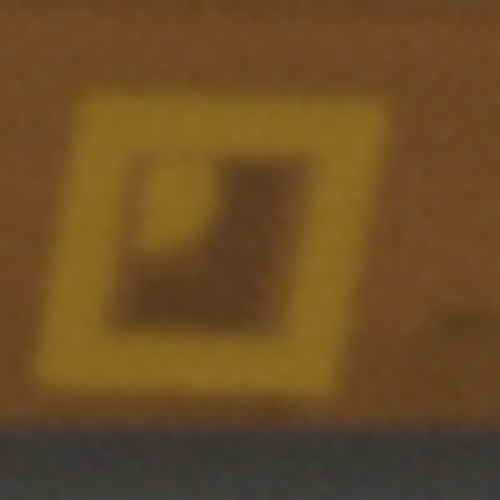

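>>> play_rows:
  steps: "0 0 0 0 0 0 1"

```text
time_s: 17.47
tcp_pos: [0.6717, 0.0903, 0.033]
tcp_rot: [-180.0, 0.0, 0.5]
force: [0.9, 2.5, 1.0]
grip_width: 0.003
```

>>> play_rows:
  steps: "0.01 0.025 0 0 0 0.001 1;0.01 0.025 0 0 0 0.001 1"

```text
time_s: 17.63
tcp_pos: [0.6718, 0.0901, 0.033]
tcp_rot: [-180.0, 0.0, 0.4]
force: [0.9, 2.5, -1.3]
grip_width: 0.005
```

>>> play_rows:
  steps: "0.01 0.025 0 0 0 0.001 1;0.01 0.025 0 0 0 0.001 1"

```text
time_s: 17.8
tcp_pos: [0.672, 0.0898, 0.033]
tcp_rot: [-180.0, -0.0, 0.4]
force: [1.0, 2.9, 0.4]
grip_width: 0.004
```

>>> play_rows:
  steps: "0.01 0.025 0 0 0 0.001 1;0.01 0.025 0 0 0 0.001 1"

```text
time_s: 17.97
tcp_pos: [0.6721, 0.0895, 0.033]
tcp_rot: [-180.0, -0.0, 0.3]
force: [1.2, 3.2, -0.8]
grip_width: 0.001
```

```bash
python3 st.py; python3 - <<'E'
from h import *
import pickle
f=grab('wrist','w19.png');pickle.dump(f,open('w19.pkl','wb'))
a=f['frame'][225:275,400:450][:,:,::-1];cv2.imwrite('pics/w19z.png',cv2.resize(a,None,fx=10,fy=10,interpolation=cv2.INTER_CUBIC))
E
```

```text
t 17.97 tcp [672.1  89.5  33. ] rot [-1.8e+02 -1.0e-02  3.3e-01] F [ 1.23  3.21 -0.77] Ft x,y: 1.25 -3.20 along 190.6 across 84.9 Tq [ 0.39 -0.03 -0.02] g 0.001
```

View pics/w19z.png

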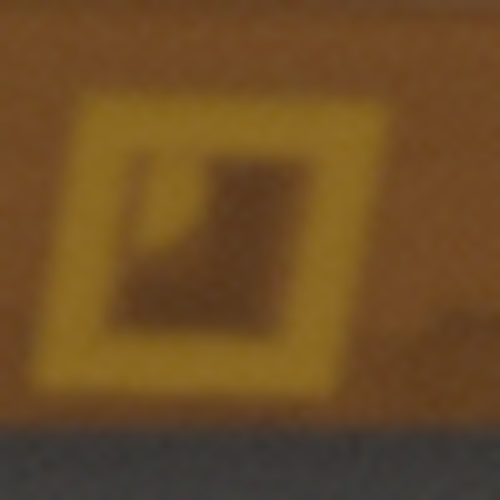

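```bash
python3 - <<'E'
from h import *
import pickle
# measured ball visible right edge & bottom edge by gold threshold inside hole
for k in range(13,20):
    f=pickle.load(open(f'w{k}.pkl','rb'));fr=f['frame'].astype(int)
    print(k,[int(fr[r,415:424,0].mean()) for r in (246,)],' '.join('%d'%(v) for v in fr[243:249,408:434,1].mean(0)))
f=pickle.load(open('w19.pkl','rb'))
H=plane(f,421.,250,.047)
y=np.radians(.33);ty=np.array([np.sin(y),-np.cos(y),0]);tx=np.array([np.cos(y),np.sin(y),0])
print('hole corners top',[np.round(proj(f,H+a*.005*tx+b*.0037*ty),1) for a in(1,-1) for b in(1,-1)])
print('hole corners bot',[np.round(proj(f,H+a*.005*tx+b*.0037*ty-[0,0,.006]),1) for a in(1,-1) for b in(1,-1)])
g=np.random.default_rng(0).normal(size=(4000,3));g/=np.linalg.norm(g,axis=1)[:,None]
for zc in (.0385,.038,.037):
  for off in(-2,-1,0,1,2):
    q=g*.004+[H[0],H[1],zc]+off*.001*ty
    q=q[q[:,2]>.0402];uv=np.array([proj(f,p) for p in q]);print(zc,off,'u %.1f-%.1f v %.1f-%.1f'%(uv[:,0].min(),uv[:,0].max(),uv[:,1].min(),uv[:,1].max()))
E
```

```text
13 [114] 103 103 100 93 84 74 68 68 71 82 92 96 94 82 68 60 59 59 60 63 69 77 88 98 103 105
14 [127] 104 104 102 95 85 81 86 94 99 102 103 102 99 89 75 62 60 59 59 62 68 76 88 98 103 104
15 [130] 104 104 103 97 88 85 90 99 103 105 105 103 101 93 82 67 59 59 58 61 67 75 87 97 104 104
16 [131] 104 104 103 98 91 85 90 98 104 105 105 104 101 96 86 72 61 59 60 62 66 73 85 95 102 104
17 [129] 104 104 103 98 89 86 93 101 104 105 104 101 97 90 78 67 58 58 59 62 66 73 84 96 102 104
18 [123] 104 105 102 97 88 86 94 102 103 103 102 97 90 78 66 60 59 58 60 62 67 75 86 97 104 105
19 [117] 104 105 102 97 89 87 94 101 101 99 95 87 77 65 60 58 57 58 60 63 67 75 85 96 103 105
hole corners top [array([429.2, 241.5]), array([415.4, 241.5]), array([426.5, 258.4]), array([412.9, 258.4])]
hole corners bot [array([423.3, 237. ]), array([410., 237.]), array([420.8, 253.4]), array([407.7, 253.4])]
0.0385 -2 u 404.7-417.6 v 238.8-250.6
0.0385 -1 u 406.5-419.4 v 238.8-250.6
0.0385 0 u 408.3-421.2 v 238.8-250.6
0.0385 1 u 410.1-423.0 v 238.8-250.6
0.0385 2 u 411.8-424.8 v 238.8-250.6
0.038 -2 u 405.2-417.1 v 239.2-250.1
0.038 -1 u 407.0-418.9 v 239.2-250.1
0.038 0 u 408.8-420.7 v 239.2-250.1
0.038 1 u 410.5-422.5 v 239.2-250.1
0.038 2 u 412.3-424.2 v 239.2-250.1
0.037 -2 u 407.0-415.4 v 240.8-248.5
0.037 -1 u 408.7-417.2 v 240.8-248.5
0.037 0 u 410.5-419.0 v 240.8-248.5
0.037 1 u 412.3-420.7 v 240.8-248.5
0.037 2 u 414.1-422.5 v 240.8-248.5
```

>>> play_rows:
  steps: "0.01 0.025 0 0 0 0.001 1;0.01 0.025 0 0 0 0.001 1"

```text
time_s: 18.18
tcp_pos: [0.6722, 0.0893, 0.033]
tcp_rot: [-180.0, -0.0, 0.3]
force: [1.3, 3.2, -0.2]
grip_width: 0.006
```

```bash
python3 st.py
```

```text
t 18.18 tcp [672.2  89.3  33. ] rot [-179.99   -0.      0.27] F [ 1.32  3.21 -0.23] Ft x,y: 1.34 -3.20 along 190.6 across 84.9 Tq [ 0.43 -0.    0.01] g 0.006
```

>>> play_rows:
  steps: "0.01 0.025 0 0 0 0.001 1;0.01 0.025 0 0 0 0.001 1"

```text
time_s: 18.35
tcp_pos: [0.6723, 0.0891, 0.0331]
tcp_rot: [-180.0, -0.0, 0.2]
force: [0.9, 3.6, 0.2]
grip_width: 0.003
```

>>> play_rows:
  steps: "0.01 0.025 0 0 0 0.001 1;0.01 0.025 0 0 0 0.001 1"

```text
time_s: 18.52
tcp_pos: [0.6723, 0.0889, 0.033]
tcp_rot: [-180.0, -0.0, 0.2]
force: [1.0, 4.1, -0.3]
grip_width: 0.001
```

```bash
python3 st.py; python3 - <<'E'
from h import *
import pickle
f=grab('wrist','w20.png');pickle.dump(f,open('w20.pkl','wb'))
fr=f['frame'].astype(int)
print(' '.join('%d'%(v) for v in fr[243:249,408:434,1].mean(0)))
a=f['frame'][225:275,400:450][:,:,::-1];cv2.imwrite('pics/w20z.png',cv2.resize(a,None,fx=10,fy=10,interpolation=cv2.INTER_CUBIC))
E
```

```text
t 18.52 tcp [672.3  88.9  33. ] rot [-1.7999e+02 -0.0000e+00  1.5000e-01] F [ 1.03  4.07 -0.33] Ft x,y: 1.04 -4.07 along 190.6 across 84.9 Tq [ 0.68 -0.03  0.01] g 0.001
104 104 102 97 88 86 93 98 99 94 86 78 67 62 59 58 58 58 59 63 68 75 87 98 103 104
```

View pics/w20z.png

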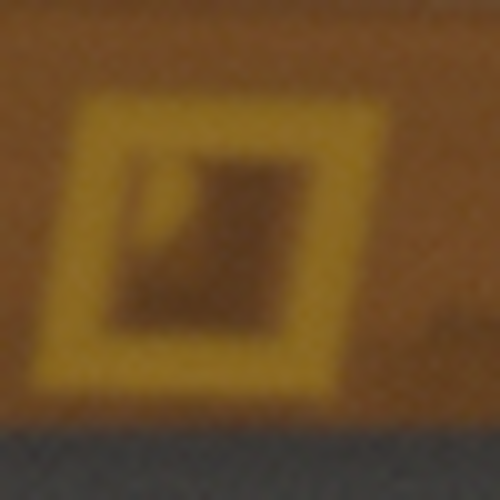

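```bash
python3 - <<'E'
from h import *
import pickle
for k in range(13,21):
    fr=pickle.load(open(f'w{k}.pkl','rb'))['frame'].astype(int)
    print(k,' '.join('%d'%v for v in fr[236:262,414:417,1].mean(1)),'|',' '.join('%d'%v for v in fr[240:258,417:420,1].mean(1)))
E
```

```text
13 102 103 103 100 88 75 70 71 69 71 67 67 69 66 67 65 64 60 55 60 59 67 79 94 102 104 | 91 88 89 93 96 95 92 85 78 71 67 65 62 61 55 57 58 66
14 101 103 104 102 95 91 92 96 97 96 94 92 83 74 69 66 65 62 60 56 58 64 77 91 101 103 | 100 102 106 106 106 104 103 101 94 84 72 67 65 62 58 56 56 62
15 100 103 104 102 97 95 95 97 99 99 98 96 95 87 78 69 64 60 58 59 59 64 78 93 101 105 | 101 102 106 107 107 105 105 102 100 92 79 69 64 60 58 55 58 63
16 102 104 104 100 95 94 95 98 98 97 97 97 97 91 80 70 64 61 59 59 60 65 81 95 102 103 | 98 102 105 105 108 107 105 103 100 94 82 70 63 59 59 57 58 64
17 102 105 104 102 93 94 96 99 100 99 101 100 98 92 81 68 64 61 58 58 60 69 85 97 102 104 | 100 100 105 106 106 105 104 102 97 87 74 68 63 59 56 56 59 67
18 103 105 105 103 96 94 98 101 101 101 99 101 97 91 77 67 64 59 58 58 60 70 85 99 103 103 | 98 99 103 103 103 105 102 100 92 82 71 65 63 58 58 56 58 68
19 102 104 105 102 95 94 95 99 99 100 100 99 96 87 76 68 64 60 59 58 59 66 81 95 102 105 | 98 98 100 100 100 99 95 89 80 73 67 65 61 60 57 58 58 64
20 102 104 106 102 98 95 95 98 99 100 99 96 90 81 73 66 64 61 59 58 60 65 81 97 101 105 | 93 90 92 94 93 91 86 80 73 68 65 65 63 60 57 56 58 66
```

>>> play_rows:
  steps: "0 0 0 0 0 0 1;0 0 0 0 0 0 1"

```text
time_s: 18.73
tcp_pos: [0.6724, 0.0889, 0.033]
tcp_rot: [-180.0, -0.0, 0.2]
force: [0.8, 4.5, -0.3]
grip_width: 0.004
```

The force dropped from about 5 N to 2 N as the ball came up in the hole at (417,245), then started rising again to 4.5 N. I'll stop pushing here and back off.

>>> play_rows:
  steps: "0 -0.05 0 0 0 0 1;0 -0.15 0 0 0 0 1;0 -0.4 0 0 0 0 1;0 -1 0 0 0 0 1;0 -2 0 0 0 0 1;0 -3 0 0 0 0 1;0 -3 0 0 0 0 1"

```text
time_s: 19.32
tcp_pos: [0.6721, 0.1211, 0.0331]
tcp_rot: [-180.0, -0.0, 0.3]
force: [-0.3, -0.1, -0.8]
grip_width: 0.003
```

```bash
python3 st.py; python3 - <<'E'
from h import *
import pickle
f=grab('wrist','w21.png');pickle.dump(f,open('w21.pkl','wb'))
E
```

```text
t 19.32 tcp [672.1 121.1  33.1] rot [-1.7998e+02 -1.0000e-02  2.6000e-01] F [-0.34 -0.13 -0.78] Ft x,y: -0.34 0.13 along 190.6 across 116.8 Tq [-0.04  0.18 -0.  ] g 0.003
```

View pics/w21.png

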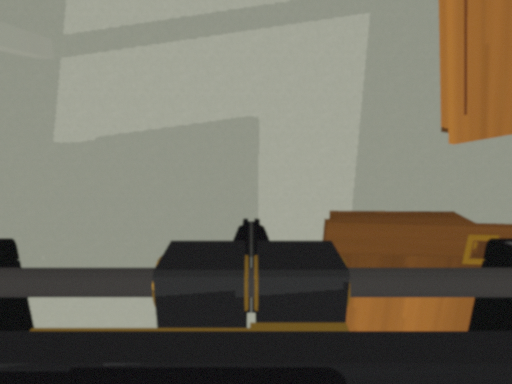

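>>> play_rows:
  steps: "0 0 -3 0 0 0 1;0 0 -6.7 0 0 0 1;0 4 -6.7 0 0 0 1;-1 8 -6.7 0 0 0 1;-2.2 11.9 -6.7 0 0 0 1;-2.2 11.9 -6.7 0 0 0 1;-2.2 11.9 -6.7 0 0 0 1;-2.2 11.9 -6.7 0 0 0 1"

```text
time_s: 20.03
tcp_pos: [0.6508, -0.0001, 0.1002]
tcp_rot: [-180.0, -0.0, 0.1]
force: [0.4, 0.4, 0.1]
grip_width: 0.004
```

```bash
python3 st.py; python3 - <<'E'
from h import *
import pickle
f=grab('wrist','w22.png');pickle.dump(f,open('w22.pkl','wb'))
u,v=map(int,proj(f,[.6715,.001,.047]));print(u,v)
v=min(max(v,25),359);a=f['frame'][v-25:v+25,u-25:u+25][:,:,::-1];cv2.imwrite('pics/w22z.png',cv2.resize(a,None,fx=12,fy=12,interpolation=cv2.INTER_CUBIC))
E
```

```text
t 20.03 tcp [ 6.508e+02 -1.000e-01  1.002e+02] rot [-1.7999e+02 -2.0000e-02  1.3000e-01] F [0.43 0.44 0.11] Ft x,y: 0.43 -0.44 along 168.8 across -4.0 Tq [-0.02  0.17  0.01] g 0.004
249 181
```

View pics/w22.png

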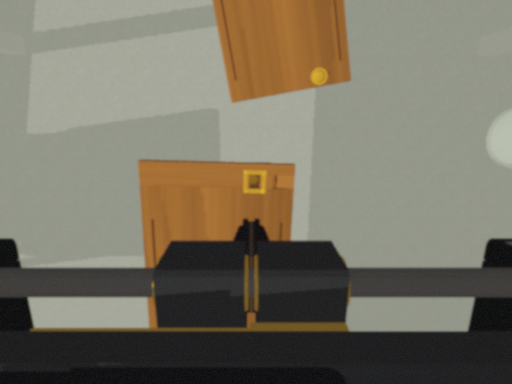

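View pics/w22z.png

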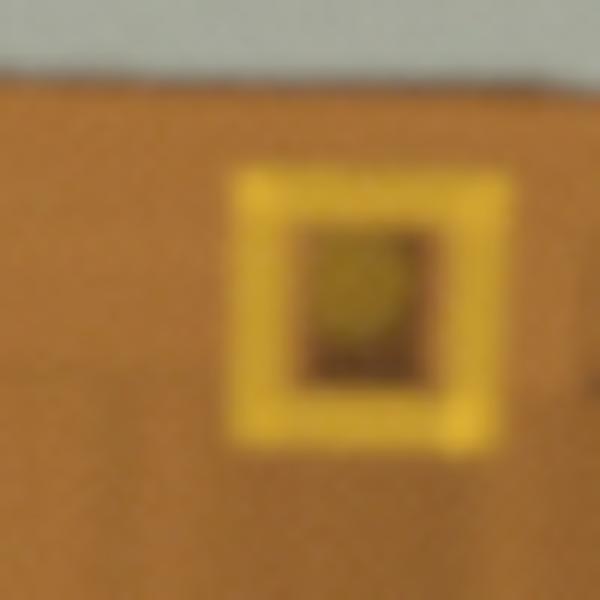

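```bash
python3 - <<'E'
from h import *
import pickle
def prof(f,u,v,w=9):
    print('row',' '.join('%d'%x for x in f['frame'][v-1:v+2,u-w:u+w+1,:].astype(int).mean(0)@[.3,.7,-.5]))
    print('col',' '.join('%d'%x for x in f['frame'][v-w:v+w+1,u-1:u+2,:].astype(int).mean(1)@[.3,.7,-.5]))
    E=f['extrinsics'];print('scale px/mm',f['K'][0,0]/1000/abs((E[:3,:3].T@(np.array([.6724,.001,.041])-E[:3,3]))[2]))
for k in (5,7):
    f=pickle.load(open(f'w{k}.pkl','rb'));u,v=proj(f,[.6724,.001,.041]);print(k,u,v)
    prof(f,round(u),round(v))
    u,v=int(u),int(v);a=f['frame'][v-15:v+15,u-15:u+15][:,:,::-1]
    cv2.imwrite(f'pics/b{k}.png',cv2.resize(a,None,fx=16,fy=16,interpolation=cv2.INTER_CUBIC))
f=pickle.load(open('w22.pkl','rb'));u,v=254,181;print(proj(f,[.6724,.001,.041]));prof(f,254,180,12)
E
```

```text
5 288.4404988087002 201.92738754970406
row 66 68 81 92 101 119 139 154 164 167 164 153 135 115 101 90 87 85 85
col 97 98 97 96 97 97 103 126 155 169 171 166 156 141 121 105 99 96 97
scale px/mm 1.1515719457479012
7 283.9061112266477 199.7949455970287
row 66 69 83 95 106 125 143 154 161 160 153 140 122 102 91 87 85 84 84
col 96 95 96 95 95 96 103 124 150 161 163 159 147 131 112 100 95 95 95
scale px/mm 1.1115926788545047
(np.float64(249.43892892821674), np.float64(178.8089689937487))
row 108 126 138 143 139 128 112 100 97 99 98 97 97 95 93 85 79 84 100 120 136 142 140 130 114
col 102 109 125 137 143 138 121 103 96 96 98 97 96 95 91 83 71 62 58 68 98 128 140 143 135
scale px/mm 1.339639006279979
```

View pics/b7.png

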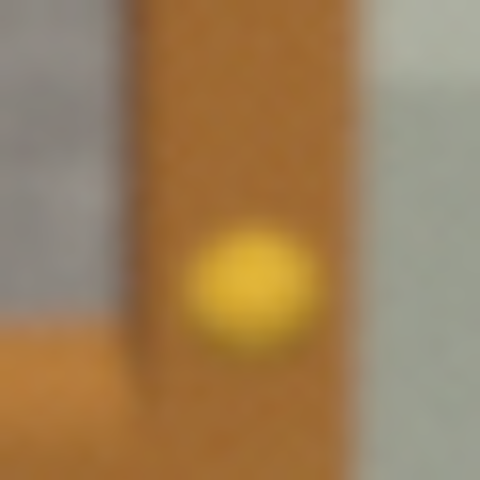

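>>> play_rows:
  steps: "0 0 -5 0 0 0 1;0 0 -10 0 0 0 1;0 0 -10 0 0 0 1;0 0 -10 0 0 0 1;0 0 -10 0 0 0 1;0 0 -10 0 0 0 1"

```text
time_s: 20.58
tcp_pos: [0.6501, 0.0008, 0.1988]
tcp_rot: [-180.0, 0.1, 0.2]
force: [0.4, -0.0, -0.8]
grip_width: 0.004
```

```bash
python3 st.py; python3 - <<'E'
from h import *
f=grab('scene','s23.png')
E
```

```text
t 20.58 tcp [650.1   0.8 198.8] rot [-1.7998e+02  1.0000e-01  2.4000e-01] F [ 0.43 -0.05 -0.82] Ft x,y: 0.43 0.05 along 168.1 across -3.4 Tq [-0.07  0.19  0.01] g 0.004
```

View pics/s23.png

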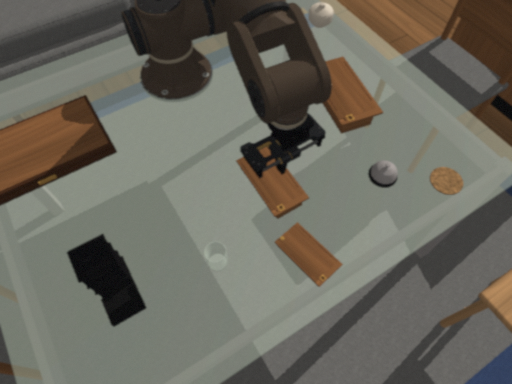

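The picture shows the lid shut over the tray, with its hole at (281,208). The glass (217,255), bell (384,173) and tower (105,280) are where they were, and the gripper is clear of everything. I'm handing in.

```bash
python3 -c "
from cell import hand_in
print(hand_in())"
```

```text
the job is handed in; nothing more can be done
None
```

I put the stray die in the free half of the well beside its twin and closed the lid by pushing near its free corner. I handed the job in at about 20.6 s, and no verdict is reported.

- **Die:** A wrist picture taken after I let go showed both dice lying in the well. The lid now hides them, so I couldn't check them again at the end.
- **Catch:** The pushing force was 2–3 N at first and 5–6 N as the bevel climbed the ball. It dropped to about 2 N at the click, and I stopped when it rose again to about 4.5 N. The highest force I read was about 6 N, though I only saw it at the end of each move.
- **Last checks:** The final wrist close-up shows the ball in the hole, as wide as it looked when free. The lid looks to sit about 0.5 mm past centre. The rise after the click was gentler than the "sudden rise" described, and I had no direct reading of the catch, so "ball up" rests on the force drop and the pictures.
- **Surroundings:** In the last scene picture the glass, bell and tower look unmoved, and the gripper is clear of everything.

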